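Unload the ratchet-clamped filter-cassette holder

TASK

Unload the filter-cassette holder: first shut the feed valve (the handle nearer the robot) fully, so that it stands across its pipe, then open the drain valve fully, so that its handle lies along the pipe. After that press the thumb plate of the sprung pawl to lift it off the ratchet wheel and keep it lifted until the clamp bar has backed off all the way, and put every cassette into the grey tray, each resting inside it. Leave the valves so set and do not disturb the bottles and the beaker standing behind.

Things in the scene. Friction and masses are not known exactly. Their poses are not given: they have to be found in the camera images.
- holder: Filter-cassette holder, fixed: grey plate 250 x 350 mm on feet over a low white tray. Origin: at bench height under the plate's centre; x = from clamp bar to back wall (away from the robot), y = left, z up. Plate top 30 mm up; slots 26 mm wide at y = -84, -28, 28, 84, x = 30 mm between 30 mm high ribs. Ratchet and pawl at y = -142, pipe and valves at y = 145. Highest part 122 mm up
- bar_top (a point): middle of the top of the clamp bar, a steel bar 16 mm thick, 212 mm wide, top 122 mm above the bench, which presses on the front ends of all cassettes and has a lip reaching 8 mm over their top front edges, so that they cannot be lifted while it is clamped
- clamp_bar (a joint): travel of the clamp bar in m: 0 = clamped, 0.0377 = fully backed off towards the robot (its stop). A damped spring pushes it back by itself in about 2 s when the pawl is off the wheel; when the pawl drops in before the end it stops at a tooth (a tooth every 7.9 mm). It stays back on its own once there
- pawl (a joint): angle of the sprung pawl in rad: 0 = nose in the teeth of the ratchet wheel, 0.35 = fully lifted (its stop). Above about 0.15 the wheel runs free. It is a rocker with a level pivot: pressing its thumb plate down lifts the nose. It springs back to 0 when let go
- thumb_plate (a point): middle of the top of the pawl's thumb plate, a black ribbed plate 30 (along the holder's x) x 26 mm at the far end of the pawl, 120 mm above the bench, 48 mm beyond the pawl's pivot. Pressing it straight down by about 16 mm (0.35 rad) lifts the pawl fully; that takes 4 to 9 N
- feed_valve (a joint): angle of the feed valve's handle in rad: 0 = open, in line with the pipe, pointing away from the robot (+x of the holder); 1.571 = closed, across the pipe, pointing left, away from the holder (+y). Seen from above, closing turns it anticlockwise. Stops at both ends; stays where it is left (friction 0.12 N m)
- feed_valve_pivot (a point): turning axis (vertical) of the feed valve's handle, half-way up the handle; this is the valve nearer to the robot. The handle is a black bar 12 mm wide and 14 mm high (102 to 116 mm above the bench) that ends 75 mm from the axis
- feed_valve_grip (a point): centre of the feed valve's handle bar, 55 mm from its axis
- drain_valve (a joint): angle of the drain valve's handle in rad: 0 = open, in line with the pipe, pointing back to the robot (-x of the holder); 1.571 = closed, across the pipe, pointing left (+y). Seen from above, opening turns it anticlockwise. Stops at both ends; stays where it is left (friction 0.12 N m)
- drain_valve_pivot (a point): turning axis (vertical) of the drain valve's handle, half-way up the handle; this is the valve farther from the robot, 160 mm beyond the feed valve on the same pipe. The same handle as the feed valve's
- drain_valve_grip (a point): centre of the drain valve's handle bar, 55 mm from its axis
- tray: open grey plastic tray, outside 165 (own x) x 185 (own y) x 34 mm high, walls 4 mm; fixed to the bench to the left of the holder. Origin: centre of its underside
- tray_in (a point): centre of the tray's inner floor, axes as the tray's
- cassette_0_mid (a point): centre of a filter cassette: white plastic block with grey ribbed faces, 60 (own x) x 24 (own y, the thickness) x 84 mm (own z, height), 120 g give or take; some of the four are absent. It starts standing in a slot of the holder with its 24 mm thickness along the holder's y, 32 mm clear of the next one; its bottom 30 mm above the bench
- cassette_1_mid (a point): centre of a filter cassette: white plastic block with grey ribbed faces, 60 (own x) x 24 (own y, the thickness) x 84 mm (own z, height), 120 g give or take; some of the four are absent. It starts standing in a slot of the holder with its 24 mm thickness along the holder's y, 32 mm clear of the next one; its bottom 30 mm above the bench
- cassette_2_mid (a point): centre of a filter cassette: white plastic block with grey ribbed faces, 60 (own x) x 24 (own y, the thickness) x 84 mm (own z, height), 120 g give or take; some of the four are absent. It starts standing in a slot of the holder with its 24 mm thickness along the holder's y, 32 mm clear of the next one; its bottom 30 mm above the bench
- cassette_3_mid (a point): centre of a filter cassette: white plastic block with grey ribbed faces, 60 (own x) x 24 (own y, the thickness) x 84 mm (own z, height), 120 g give or take; some of the four are absent. It starts standing in a slot of the holder with its 24 mm thickness along the holder's y, 32 mm clear of the next one; its bottom 30 mm above the bench
- cassette_0: the same cassette as cassette_0_mid, origin at the centre of its bottom face
- cassette_1: the same cassette as cassette_1_mid, origin at the centre of its bottom face
- cassette_2: the same cassette as cassette_2_mid, origin at the centre of its bottom face
- cassette_3: the same cassette as cassette_3_mid, origin at the centre of its bottom face
- wash_ethanol: wash bottle with bent spout, 191 mm high, behind the holder on the right; leave it; origin under its centre
- beaker_a: glass beaker, 54 mm wide, 71 mm high, behind the tray on the left; leave it; origin under its centre
- amber_bottle: small bottle with black cap, 50 mm wide, 100 mm high, behind the holder on the left; leave it; origin under its centre

How it is judged:
On the way, in this order (a step that is already met when the one before it is completed fails the run):
1. the feed valve is shut (value of joint feed_valve above 1.4 rad), for 0.2 s.
2. the drain valve is open, the feed valve still shut (value of joint drain_valve below 0.17 rad and value of joint feed_valve above 1.4 rad), for 0.2 s.
3. the pawl has been lifted and the clamp bar has backed off fully (value of joint clamp_bar above 0.035 m), for 0.2 s.
At the end, for the whole second after the job is handed in: every cassette present rests inside the tray (its centre inside the tray's walls and 5 to 60 mm above the tray's floor, slower than 0.02 m/s), the clamp bar is fully back (over 35 mm), the feed valve is shut (over 1.4 rad) and the drain valve open (under 0.17 rad) (all of step 2 and value of joint clamp_bar above 0.035 m and x of cassette_0_mid in the frame of tray_in between -0.078 and 0.078 m and y of cassette_0_mid in the frame of tray_in between -0.088 and 0.088 m and z of cassette_0_mid in the frame of tray_in between 0.005 and 0.06 m and linear speed of each of cassette_0, cassette_1, cassette_2, cassette_3 below 0.02 m/s and x of cassette_1_mid in the frame of tray_in between -0.078 and 0.078 m and y of cassette_1_mid in the frame of tray_in between -0.088 and 0.088 m and z of cassette_1_mid in the frame of tray_in between 0.005 and 0.06 m and x of cassette_2_mid in the frame of tray_in between -0.078 and 0.078 m and y of cassette_2_mid in the frame of tray_in between -0.088 and 0.088 m and z of cassette_2_mid in the frame of tray_in between 0.005 and 0.06 m and x of cassette_3_mid in the frame of tray_in between -0.078 and 0.078 m and y of cassette_3_mid in the frame of tray_in between -0.088 and 0.088 m and z of cassette_3_mid in the frame of tray_in between 0.005 and 0.06 m); the robot touches nothing.
It fails at once if the wash_ethanol is pushed more than 40 mm or tipped over (distance of wash_ethanol from where it was at the start of the episode above 0.04 m or angle between wash_ethanol's own z axis and vertical above 0.6 rad).
It fails at once if the beaker_a is pushed more than 40 mm or tipped over (distance of beaker_a from where it was at the start of the episode above 0.04 m or angle between beaker_a's own z axis and vertical above 0.6 rad).
It fails at once if the amber_bottle is pushed more than 40 mm or tipped over (distance of amber_bottle from where it was at the start of the episode above 0.04 m or angle between amber_bottle's own z axis and vertical above 0.6 rad).
Of cassette_0, cassette_1, cassette_2, cassette_3 only 3 to 4 are there at a start; the rules pass over those that are not, and their reading is None.
At some moment in a run one of cassette_0, cassette_1, cassette_2, cassette_3 may be knocked a few centimetres aside while the robot is not near it.
Once in a run the grip may slacken for a moment while it holds something.
It also fails if it takes over 210 s, if anything falls off the work surface, if the arm or the gripper's body presses on something with over 40 N, if the wrist force passes 120 N, or if a joint passes its speed limit or range.

ROBOT

A 6-joint arm with a two-finger parallel gripper is mounted at the origin on a cart in front of the work surface, level with it; the furniture and walls round the work are solid. World frame = base frame: x ahead of the robot, y to its left, z up, the work surface at z = 0. Lengths are in m, angles in rad, forces in N, time in s.
With the tool pointing down it reaches from about 0.25 to 0.85 m from the base axis. Payload 12.5 kg.
Tool frame: the origin (TCP) lies on the centre line of the jaws, within the pads' length; the fingertips stand 25 mm ahead of it and the grasp point (between the pads) lies 6 mm ahead of it; z points along the fingers, y is the line along which they close (so a half turn about z gives the same grasp; the last joint's range is limited). The gripper opens to 93 mm and grips with 3 to 60 N. Pads are 15 mm wide; open, the fingers measure 128 mm over their backs; the gripper's body (75 mm by 188 mm) begins 65 mm behind the grasp point.
Start: joints at [-1.387, 0.351, 1.652, -0, 1.139, -0.085], TCP at [0.146, -0.53, 0.244] pointing down, gripper open.
Joint ranges: [-2.75, 2.75], [-0.79, 2.1], [0.01, 2.65], [-1.57, 4.71], [0.07, 3.14], [-2.87, 2.87]. Speed limits (rad/s): [2.22, 2.22, 2.79, 3.14, 3.14, 3.14].

INTERFACE

Orientations are given as a unit quaternion [x, y, z, w].
In Python, from workcell import * gives the robot as it stands.
- The arm moves only by the tool drive_tool, never from a script. Its argument "rows" is a list that holds one entry, the list of rows, each a list of 7 numbers: the shift along the tool's x, y, z in cm, then the turn, a rotation vector about the tool's x, y, z in rad, then the gripper command: -1 is shut, 1 is fully open, values between are in proportion. A call has 1 to 5 rows; each row shifts and turns the commanded pose from where the row before left it, along the tool's axes as they then stand; what a row does not reach is not made up. A row lasts 1/12 s, in which the tool goes at most 41.7 mm and 7.16 degrees, less where a joint would pass 70% of its speed; a pose out of reach is approached as far as the arm can. A call with a gripper value outside its range is refused whole. The fingers move at their own pace and stop on an object; "squeeze" is the grip in N (left out, the last holds). Time passes only in rows, so rows that do not move let the fingers close. It gives the time, the measured TCP pose, the force, the opening and the grip force at its end, in the units of the state.
- read_state(): the state, without advancing time (a new reading comes with each control period).
- capture(name): name is "scene" or "side" or "wrist"; returns the picture (480x640x3 uint8, red, green, blue); there is no depth.
- camera_info(name): a dict with "K" (3x3 intrinsics, pixels), "R" (3x3) and "t" (3): a world point X has camera coordinates R X + t; the wrist camera has in their place "T_tool_cam" (4x4, takes a point from camera to tool coordinates, whose origin is the TCP and whose axes are the flange's). Camera axes: x right, y down, z forward; pixel columns grow to the right and rows downward; lengths in m; the calibration is good to about 2 mm. A picture is of the moment at which its call begins: read the wrist's pose just before it. camera_info takes no time and is no camera call.
- finish_job(): hands the job in; it is judged then, once.
The state is a dict: "t": time; "joint_positions": joint angles; "joint_vel": joint speeds; "tau": joint torques, N m; "tool_pos": TCP position; "ee_rot": TCP orientation; "force": force on the tool from outside, world axes, zero at the start; "moment": the same for the moment, N m; "grip_width": finger opening in m; "finger_force": force on a finger pad.
Only numpy, scipy, OpenCV 4.12 (cv2) and the standard library are available. Lean on these libraries where they do the work, as an engineer would, in place of code of your own. Each camera call takes 0.05 s, during which the arm holds its last target. There are 200 camera calls.

## Working session

There is one attempt and no reset: what is moved stays moved. The work goes in short steps, Python scripts to look and compute and a tool call to move; the robot and the scene stay as the last step left them, time stands still between calls to the robot, and variables do not carry over. Pictures are saved under pics/ and viewed, at most 14 in all, crops included, and the job is handed in when it is done.

Besides the shell and the picture viewer there is one more tool, called after "Call:" in YAML: its name, and indented under it one key for each argument. drive_tool: Moves the arm, as the interface text tells. Its arguments: {"type":"object","properties":{"rows":{"type":"array","items":{"type":"array","items":{"type":"array","items":{"type":"number"}}}},"squeeze":{"type":"number"}},"required":["rows"]}

```bash
mkdir -p pics; ls; python3 - <<'E'
from workcell import *
import cv2,numpy as np
s=read_state();print(s)
for n in("scene","side"):
    im=capture(n);cv2.imwrite(f"pics/{n}0.png",im[:,:,::-1]);c=camera_info(n);print(n,c)
print(camera_info("wrist"))
E
```

```text
pics
{'t': 0.0, 'joint_positions': array([-1.38659950e+00,  3.51238606e-01,  1.65240315e+00,  1.30161500e-05,
        1.13911162e+00, -8.46306887e-02]), 'joint_vel': array([ 6.00588174e-04,  7.94862304e-04,  9.29501583e-04,  4.39612149e-04,
       -1.78765428e-03, -6.81302479e-05]), 'tau': array([ 5.54588787e-04, -4.97325146e+01, -2.85245955e+01,  6.99323136e-02,
        2.57716456e-02, -7.13300983e-05]), 'tool_pos': array([ 0.14603513, -0.52993749,  0.24310808]), 'ee_rot': array([ 9.90980262e-01,  1.34006654e-01, -2.29778806e-05, -5.79931993e-04]), 'force': array([ 0.59924584,  0.26011452, -0.53038311]), 'moment': array([0.01540669, 0.00623804, 0.07233249]), 'finger_force': 0.0, 'grip_width': 0.09311526380197964}
scene {'K': array([[568.66506134,   0.        , 316.95786203],
       [  0.        , 568.66506134, 242.09542274],
       [  0.        ,   0.        ,   1.        ]]), 'R': array([[ 5.50041712e-01, -8.35137135e-01,  2.83785247e-04],
       [-5.70342360e-01, -3.75889585e-01, -7.30353758e-01],
       [ 6.10052217e-01,  4.01563176e-01, -6.83069036e-01]]), 't': array([-0.2415777
[... 217 characters left out ...]
2304, -0.1522593 ,  0.02073558],
       [-0.08971801, -0.6811967 , -0.72658223],
       [ 0.12475392,  0.71609229, -0.68676655]]), 't': array([-0.57934782,  0.18200284,  1.51336129])}
{'K': array([[404.74552655,   0.        , 324.53862474],
       [  0.        , 404.74552655, 240.50787245],
       [  0.        ,   0.        ,   1.        ]]), 'T_tool_cam': array([[ 2.72365885e-04, -9.57853398e-01, -2.87257366e-01,
         8.09140870e-02],
       [ 9.99999538e-01,  5.25711677e-04, -8.04814724e-04,
        -8.68254973e-05],
       [ 9.21909069e-04, -2.87257014e-01,  9.57853098e-01,
        -1.41080488e-01],
       [ 0.00000000e+00,  0.00000000e+00,  0.00000000e+00,
         1.00000000e+00]])}
```

View pics/scene0.png

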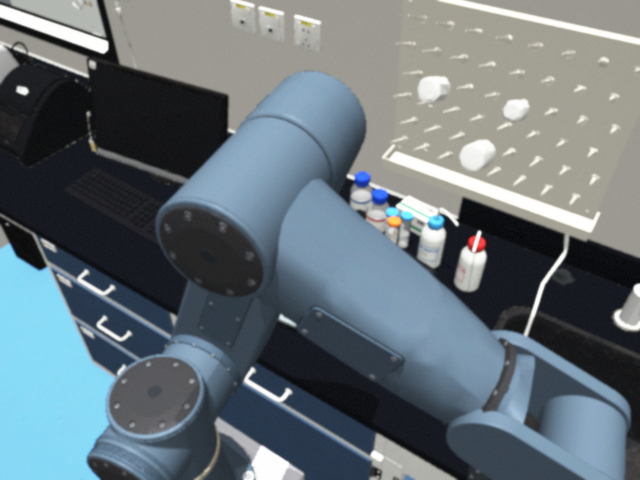

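View pics/side0.png

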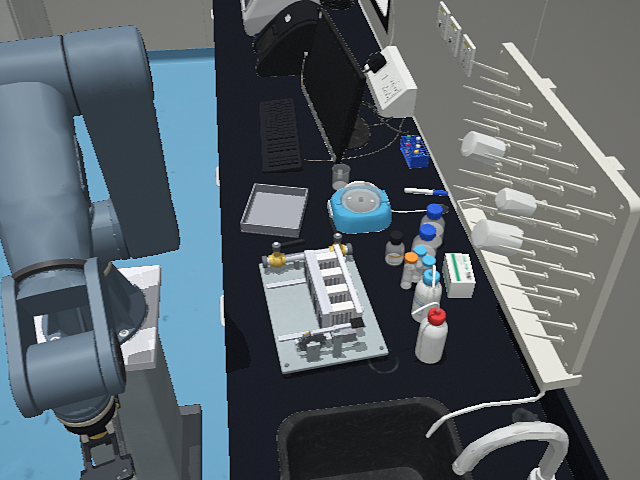

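The scene view is mostly blocked by the arm. The side view shows the holder at about (325,310), the tray at (275,210), the valves at (277,255) and (340,245), and the thumb plate at about (355,322). I'll enlarge that part.

```bash
cat > h.py <<'E'
from workcell import *
import cv2,numpy as np
from scipy.spatial.transform import Rotation as Ro
def ray(n,uv,s=None):
    c=camera_info(n);d=np.linalg.inv(c["K"])@np.array([uv[0],uv[1],1.])
    if n=="wrist":
        T=np.eye(4);T[:3,:3]=Ro.from_quat(s["ee_rot"]).as_matrix();T[:3,3]=s["tool_pos"];T=T@c["T_tool_cam"]
        return T[:3,3],T[:3,:3]@d
    return -c["R"].T@c["t"],c["R"].T@d
def onz(n,uv,z,s=None):
    o,d=ray(n,uv,s);return o+d*(z-o[2])/d[2]
def snap(n,f,box=None,k=1):
    s=read_state();im=capture(n)[:,:,::-1].copy();cv2.imwrite(f"pics/{f}_raw.png",im)
    if box:im=im[box[1]:box[3],box[0]:box[2]]
    cv2.imwrite(f"pics/{f}.png",cv2.resize(im,None,fx=k,fy=k,interpolation=cv2.INTER_CUBIC));return s,im
E
python3 - <<'E'
from h import *
im=cv2.imread("pics/side0.png")[175:375,230:450]
cv2.imwrite("pics/sidecrop.png",cv2.resize(im,None,fx=3,fy=3,interpolation=cv2.INTER_CUBIC))
for uv,z in [((261,262),.03),((286,371),.03),((387,351),.03),((277,260),.109),((338,246),.109),((357,322),.12),((275,208),0.03)]:print(uv,onz("side",uv,z).round(3))
E
```

```text
(261, 262) [0.421 0.1   0.03 ]
(286, 371) [ 0.452 -0.251  0.03 ]
(387, 351) [ 0.689 -0.228  0.03 ]
(277, 260) [0.46  0.023 0.109]
(338, 246) [0.618 0.053 0.109]
(357, 322) [ 0.618 -0.206  0.12 ]
(275, 208) [0.478 0.316 0.03 ]
```

View pics/sidecrop.png

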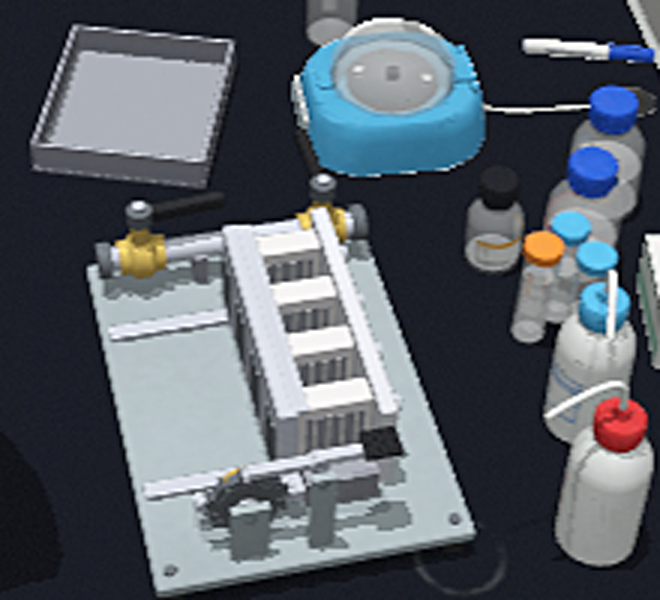

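```bash
python3 - <<'E'
from h import *
f=lambda u,v,z:onz("side",(230+u/3,175+v/3),z)[:2]
P=np.array([f(90,265,.03),f(157,583,.03),f(473,532,.03)]);H=np.array([[-.125,.175],[-.125,-.175],[.125,-.175]])
a=P-P.mean(0);b=H-H.mean(0);yaw=np.arctan2((b[:,0]*a[:,1]-b[:,1]*a[:,0]).sum(),(a*b).sum())
R=np.array([[np.cos(yaw),-np.sin(yaw)],[np.sin(yaw),np.cos(yaw)]]);t=P.mean(0)-R@H.mean(0)
print("yaw",yaw,"t",t,"res",P-H@R.T-t)
for n,u,v,z in [("feedpiv",139,208,.122),("drainpiv",322,182,.122),("feedtip",222,200,.109),("draintip",298,133,.109),("thumb",382,443,.12),("c3top",288,246,.114),("c0top",337,395,.114),("barL",240,232,.122),("barR",290,412,.122)]:
    w=f(u,v,z);print(n,w.round(3),(R.T@(w-t)).round(3))
T=[f(*q,.034) for q in[(75,28),(236,40),(207,178),(33,165)]];print("tray",np.round(T,3),np.mean(T,0))
for n,u,v,z in[("beaker",330,40,0),("amber",495,265,0),("wash",600,555,0)]:print(n,f(u,v,z).round(3))
E
```

```text
yaw 0.06933892093748062 t [ 0.55492316 -0.06641747] res [[ 3.88086672e-04 -4.21749835e-03]
 [ 1.62613356e-03  4.22413402e-03]
 [-2.01422023e-03 -6.63567488e-06]]
feedpiv [0.462 0.066] [-0.083  0.138]
drainpiv [0.62  0.077] [0.075 0.139]
feedtip [0.534 0.08 ] [-0.011  0.147]
draintip [0.612 0.157] [0.072 0.219]
thumb [ 0.618 -0.208] [ 0.053 -0.145]
c3top [0.581 0.012] [0.031 0.077]
c0top [ 0.594 -0.152] [ 0.033 -0.088]
barL [0.543 0.026] [-0.006  0.093]
barR [ 0.554 -0.171] [-0.008 -0.104]
tray [[0.428 0.429]
 [0.587 0.389]
 [0.534 0.19 ]
 [0.375 0.228]] [0.48083169 0.30914792]
beaker [0.689 0.419]
amber [0.783 0.076]
wash [ 0.791 -0.246]
```

```bash
cat >> h.py <<'E'
def pose():
    s=read_state();M=Ro.from_quat(s["ee_rot"]).as_matrix();return s["tool_pos"].copy(),np.arctan2(M[1,0],M[0,0])
def plan(wps,g,start=None):
    """wps: (x,y,z,yaw,nrows) tool-down waypoints; prints rows in tool axes"""
    p,y=start or pose()
    for x,yy,z,th,n in wps:
        dp=(np.array([x,yy,z])-p)/n;dy=(th-y)/n;out=[]
        for i in range(n):
            c,s_=np.cos(y),np.sin(y)
            r=[100*(c*dp[0]+s_*dp[1]),100*(s_*dp[0]-c*dp[1]),-100*dp[2],0,0,-dy,g];r=[round(float(v),2) for v in r]
            out.append(r);c0,s0=c,s_
            p=p+np.array([c*r[0]+s_*r[1],s_*r[0]-c*r[1],-r[2]])/100;y-=r[5]
        for i in range(0,n,5):print(out[i:i+5])
    return p,y
YAW=.069;T0=np.array([.555,-.066])
def H(x,y):return T0+np.array([np.cos(YAW)*x-np.sin(YAW)*y,np.sin(YAW)*x+np.cos(YAW)*y])
E
python3 - <<'E'
from h import *
plan([(.47,.0,.40,1.64,15)],-1)
f=lambda u,v,z:onz("side",(230+u/3,175+v/3),z)[:3].round(3)
for z in(0,.05,.1):print(f(320,160,z),f(300,100,z),f(395,30,z))
E
```

```text
[[3.02, -2.83, -1.05, 0.0, 0.0, -0.09, -1.0], [3.26, -2.55, -1.05, 0.0, 0.0, -0.09, -1.0], [3.48, -2.25, -1.05, 0.0, 0.0, -0.09, -1.0], [3.67, -1.92, -1.05, 0.0, 0.0, -0.09, -1.0], [3.82, -1.59, -1.05, 0.0, 0.0, -0.09, -1.0]]
[[3.95, -1.24, -1.05, 0.0, 0.0, -0.09, -1.0], [4.05, -0.88, -1.05, 0.0, 0.0, -0.09, -1.0], [4.11, -0.51, -1.05, 0.0, 0.0, -0.09, -1.0], [4.14, -0.14, -1.05, 0.0, 0.0, -0.09, -1.0], [4.13, 0.23, -1.05, 0.0, 0.0, -0.09, -1.0]]
[[4.1, 0.61, -1.05, 0.0, 0.0, -0.09, -1.0], [4.03, 0.97, -1.05, 0.0, 0.0, -0.09, -1.0], [3.92, 1.33, -1.05, 0.0, 0.0, -0.09, -1.0], [3.79, 1.68, -1.05, 0.0, 0.0, -0.09, -1.0], [3.62, 2.01, -1.05, 0.0, 0.0, -0.09, -1.0]]
[0.648 0.238 0.   ] [0.643 0.328 0.   ] [0.759 0.427 0.   ]
[0.638 0.183 0.05 ] [0.633 0.27  0.05 ] [0.744 0.365 0.05 ]
[0.627 0.129 0.1  ] [0.623 0.212 0.1  ] [0.729 0.303 0.1  ]
```

Call:
drive_tool:
  rows:
    - [[3.0,-2.8,-1,0,0,-0.09,-1],[3.3,-2.5,-1,0,0,-0.09,-1],[3.5,-2.2,-1,0,0,-0.09,-1],[3.7,-1.9,-1,0,0,-0.09,-1],[3.8,-1.6,-1,0,0,-0.09,-1]]

```text
t: 0.52
tool_pos: [0.2533, -0.3563, 0.2928]
ee_rot: [0.935, 0.354, -0.0, -0.0]
force: [0.3, -0.1, 0.9]
grip_width: 0.0645
finger_force: 0.0
```

Call:
drive_tool:
  rows:
    - [[3.9,-1.2,-1,0,0,-0.09,-1],[4.0,-0.9,-1,0,0,-0.09,-1],[4.0,-0.5,-1,0,0,-0.09,-1],[4.0,-0.1,-1,0,0,-0.09,-1],[4.0,0.2,-1,0,0,-0.09,-1]]

```text
t: 0.93
tool_pos: [0.3581, -0.1844, 0.3429]
ee_rot: [0.833, 0.553, 0.0, 0.0]
force: [0.7, -0.1, 0.3]
grip_width: 0.0306
finger_force: 0.0
```

Call:
drive_tool:
  rows:
    - [[4.0,0.6,-1,0,0,-0.09,-1],[4.0,1,-1,0,0,-0.09,-1],[3.9,1.3,-1,0,0,-0.09,-1],[3.8,1.7,-1,0,0,-0.09,-1],[3.6,2,-1,0,0,-0.09,-1]]

```text
t: 1.35
tool_pos: [0.4641, -0.0117, 0.3921]
ee_rot: [0.688, 0.725, -0.0, 0.0]
force: [0.8, -1.0, -0.3]
grip_width: 0.0014
finger_force: 0.0
```

```bash
python3 - <<'E'
from h import *
s,im=snap("wrist","w1");print(pose(),s["t"])
np.save("w1.npy",np.r_[s["tool_pos"],s["ee_rot"]])
E
```

```text
(array([ 0.46693103, -0.00720756,  0.3935061 ]), np.float64(1.6330497443305163)) 1.35
```

View pics/w1.png

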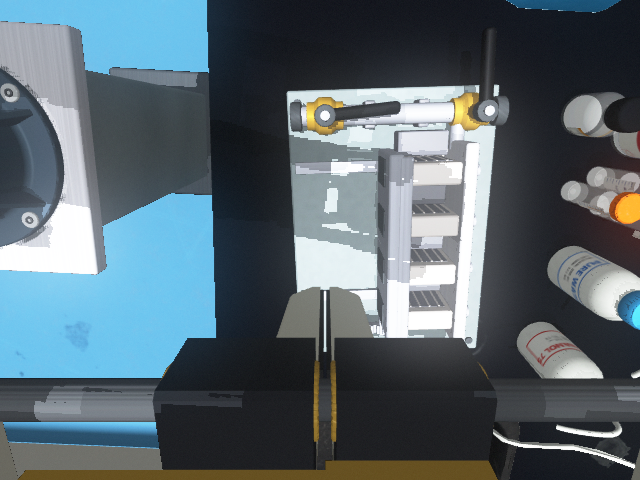

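The wrist view shows the feed pivot at (325,116) with its tip at (399,107), and the drain pivot at (487,111) with its tip at (490,30). All four cassettes are there, at v≈175, 220, 265 and 310.

```bash
python3 - <<'E'
from h import *
a=np.load("w1.npy");s=dict(tool_pos=a[:3],ee_rot=a[3:])
c,s_=np.cos(YAW),np.sin(YAW);R=np.array([[c,-s_],[s_,c]])
for n,u,v,z in [("feedpiv",325,116,.122),("feedtip",399,107,.116),("drainpiv",487,111,.122),("draintip",490,29,.116),("plateFL",288,92,.03),("plateBL",497,85,.03),("plateBR",476,346,.03),("barL",393,153,.122),("c3",436,173,.114),("c1",431,264,.114)]:
    w=onz("wrist",(u,v),z,s)[:2];print(n,w.round(3),(R.T@(w-T0)).round(3))
E
```

```text
feedpiv [0.461 0.072] [-0.084  0.144]
feedtip [0.533 0.084] [-0.012  0.151]
drainpiv [0.617 0.085] [0.073 0.146]
draintip [0.61  0.157] [0.07  0.219]
plateFL [0.416 0.097] [-0.127  0.172]
plateBL [0.659 0.118] [0.117 0.176]
plateBR [ 0.69  -0.225] [ 0.124 -0.168]
barL [0.53 0.04] [-0.017  0.108]
c3 [0.578 0.022] [0.029 0.086]
c1 [ 0.586 -0.077] [ 0.03  -0.014]
```

```bash
cat >> h.py <<'E'
FP=np.array([.4615,.070]);DP=np.array([.6185,.082])
def arc(piv,phi,r,d,z,th0,n=1):
    p=piv+r*np.array([np.cos(phi),np.sin(phi)])+d*np.array([np.sin(phi),-np.cos(phi)]);return (p[0],p[1],z,phi+th0,n)
E
python3 - <<'E'
from h import *
q=np.pi/2
w=[arc(FP,.16,.04,.022,.22,q,5),arc(FP,.16,.04,.021,.128,q,3)]
end=plan(w,-1);print(end)
w=[arc(FP,p,.04,.0135,.128,q,1) for p in np.linspace(.2,1.72,14)]
plan(w,-1,end)
E
```

```text
[[1.19, 0.83, 3.47, 0.0, 0.0, -0.02, -1.0], [1.17, 0.85, 3.47, 0.0, 0.0, -0.02, -1.0], [1.15, 0.87, 3.47, 0.0, 0.0, -0.02, -1.0], [1.14, 0.9, 3.47, 0.0, 0.0, -0.02, -1.0], [1.12, 0.92, 3.47, 0.0, 0.0, -0.02, -1.0]]
[[0.03, -0.0, 3.07, 0.0, 0.0, 0.0, -1.0], [0.03, -0.0, 3.07, 0.0, 0.0, 0.0, -1.0], [0.03, -0.0, 3.07, 0.0, 0.0, 0.0, -1.0]]
(array([0.50438171, 0.05556438, 0.1279061 ]), np.float64(1.7330497443305164))
[[0.92, 0.05, -0.01, 0.0, 0.0, -0.04, -1.0]]
[[0.47, 0.13, 0.0, 0.0, 0.0, -0.11, -1.0]]
[[0.48, 0.13, 0.0, 0.0, 0.0, -0.12, -1.0]]
[[0.48, 0.13, 0.0, 0.0, 0.0, -0.12, -1.0]]
[[0.47, 0.13, 0.0, 0.0, 0.0, -0.12, -1.0]]
[[0.48, 0.13, 0.0, 0.0, 0.0, -0.11, -1.0]]
[[0.47, 0.13, 0.0, 0.0, 0.0, -0.12, -1.0]]
[[0.48, 0.13, 0.0, 0.0, 0.0, -0.12, -1.0]]
[[0.48, 0.13, 0.0, 0.0, 0.0, -0.11, -1.0]]
[[0.47, 0.13, 0.0, 0.0, 0.0, -0.12, -1.0]]
[[0.48, 0.13, 0.0, 0.0, 0.0, -0.12, -1.0]]
[[0.47, 0.13, 0.0, 0.0, 0.0, -0.11, -1.0]]
[[0.48, 0.13, 0.0, 0.0, 0.0, -0.12, -1.0]]
[[0.47, 0.13, 0.0, 0.0, 0.0, -0.12, -1.0]]
```

Call:
drive_tool:
  rows:
    - [[1.2,0.8,3.5,0,0,-0.02,-1],[1.2,0.8,3.5,0,0,-0.02,-1],[1.2,0.9,3.5,0,0,-0.02,-1],[1.1,0.9,3.5,0,0,-0.02,-1],[1.1,0.9,3.5,0,0,-0.02,-1]]

```text
t: 1.82
tool_pos: [0.5014, 0.0484, 0.2149]
ee_rot: [0.653, 0.758, -0.0, -0.0]
force: [0.5, -0.6, 0.2]
grip_width: 0.0006
finger_force: 0.0
```

Call:
drive_tool:
  rows:
    - [[0,0,0,0,0,0,-1],[0,0,0,0,0,0,-1]]

```text
t: 1.98
tool_pos: [0.5008, 0.0478, 0.2159]
ee_rot: [0.653, 0.758, -0.001, -0.001]
force: [-0.2, 0.2, 1.0]
grip_width: 0.0004
finger_force: 0.0
```

```bash
python3 - <<'E'
from h import *
print(pose());plan([arc(FP,.16,.04,.022,.128,np.pi/2,4)],-1)
E
```

```text
(array([0.50079313, 0.04782261, 0.21591553]), np.float64(1.7191568584368428))
[[0.16, 0.12, 2.2, 0.0, 0.0, -0.0, -1.0], [0.16, 0.12, 2.2, 0.0, 0.0, -0.0, -1.0], [0.16, 0.12, 2.2, 0.0, 0.0, -0.0, -1.0], [0.16, 0.12, 2.2, 0.0, 0.0, -0.0, -1.0]]
```

Call:
drive_tool:
  rows:
    - [[0.15,0.1,2.2,0,0,0,-1],[0.15,0.1,2.2,0,0,0,-1],[0.15,0.1,2.2,0,0,0,-1],[0.15,0.1,2.2,0,0,0,-1],[0,0,0,0,0,0,-1]]

```text
t: 2.4
tool_pos: [0.5039, 0.0537, 0.1279]
ee_rot: [0.653, 0.757, -0.001, -0.001]
force: [-0.9, 0.7, 0.3]
grip_width: 0.0007
finger_force: 0.0
```

Call:
drive_tool:
  rows:
    - [[0.9,0,0,0,0,-0.04,-1],[0.5,0.1,0,0,0,-0.11,-1],[0.5,0.1,0,0,0,-0.12,-1],[0.5,0.1,0,0,0,-0.12,-1],[0.5,0.1,0,0,0,-0.12,-1]]

```text
t: 2.82
tool_pos: [0.5019, 0.0834, 0.1318]
ee_rot: [0.437, 0.899, 0.001, 0.003]
force: [4.1, -0.8, -0.5]
grip_width: 0.0006
finger_force: 1.7
```

```bash
python3 - <<'E'
from h import *
print(pose());e=pose()
th=e[1]-np.pi/2;print(th)
plan([arc(FP,p,.04,.0135,.128,np.pi/2,1) for p in np.arange(th+.11,1.73,.115)],-1)
E
```

```text
(array([0.5018922 , 0.08341554, 0.13183095]), np.float64(2.2363538509046026))
0.665557524109706
[[0.54, 0.12, 0.38, 0.0, 0.0, -0.11, -1.0]]
[[0.46, 0.13, 0.0, 0.0, 0.0, -0.12, -1.0]]
[[0.47, 0.13, 0.0, 0.0, 0.0, -0.11, -1.0]]
[[0.47, 0.13, 0.0, 0.0, 0.0, -0.12, -1.0]]
[[0.47, 0.13, 0.0, 0.0, 0.0, -0.11, -1.0]]
[[0.47, 0.13, 0.0, 0.0, 0.0, -0.12, -1.0]]
[[0.46, 0.13, 0.0, 0.0, 0.0, -0.11, -1.0]]
[[0.47, 0.13, 0.0, 0.0, 0.0, -0.12, -1.0]]
[[0.47, 0.13, 0.0, 0.0, 0.0, -0.11, -1.0]]
```

Call:
drive_tool:
  rows:
    - [[0.5,0.1,0.2,0,0,-0.11,-1],[0.5,0.1,0,0,0,-0.12,-1],[0.5,0.1,0,0,0,-0.11,-1],[0.5,0.1,0,0,0,-0.12,-1],[0.5,0.1,0,0,0,-0.11,-1]]

```text
t: 3.23
tool_pos: [0.4864, 0.1033, 0.1301]
ee_rot: [0.167, 0.986, 0.001, 0.004]
force: [6.6, 2.4, -1.9]
grip_width: 0.0004
finger_force: 3.0
```

```bash
python3 - <<'E'
from h import *
e=pose();print(e)
th=e[1]-np.pi/2;print(th)
plan([arc(FP,p,.04,.0135,.128,np.pi/2,1) for p in np.linspace(th+.11,1.73,5)],-1)
E
```

```text
(array([0.48642727, 0.10328495, 0.13011501]), np.float64(2.8063045384785834))
1.2355082116836869
[[0.36, 0.16, 0.21, 0.0, 0.0, -0.11, -1.0]]
[[0.39, 0.11, 0.0, 0.0, 0.0, -0.1, -1.0]]
[[0.39, 0.11, 0.0, 0.0, 0.0, -0.09, -1.0]]
[[0.39, 0.11, 0.0, 0.0, 0.0, -0.1, -1.0]]
[[0.39, 0.11, 0.0, 0.0, 0.0, -0.09, -1.0]]
```

Call:
drive_tool:
  rows:
    - [[0.4,0.1,0.2,0,0,-0.11,-1],[0.4,0.1,0,0,0,-0.1,-1],[0.4,0.1,0,0,0,-0.1,-1],[0.4,0.1,0,0,0,-0.1,-1],[0.4,0.1,0,0,0,-0.1,-1]]

```text
t: 3.65
tool_pos: [0.4709, 0.1114, 0.1289]
ee_rot: [-0.087, 0.996, 0.001, 0.009]
force: [36.3, 5.8, -19.6]
grip_width: 0.0003
finger_force: 17.9
```

Call:
drive_tool:
  rows:
    - [[0.3,0,0,0,0,0,-1],[0,0,0,0,0,0,-1],[0,0,0,0,0,0,-1]]

```text
t: 3.9
tool_pos: [0.4708, 0.1111, 0.1295]
ee_rot: [-0.084, 0.996, 0.001, 0.012]
force: [34.3, 8.8, -19.0]
grip_width: 0.0002
finger_force: 17.0
```

```bash
python3 - <<'E'
from h import *
e=pose();print(e)
snap("side","s2",(260,200,370,280),6)
E
```

```text
(array([0.47079109, 0.11109639, 0.12948599]), np.float64(-2.973899165935439))
```

View pics/s2.png

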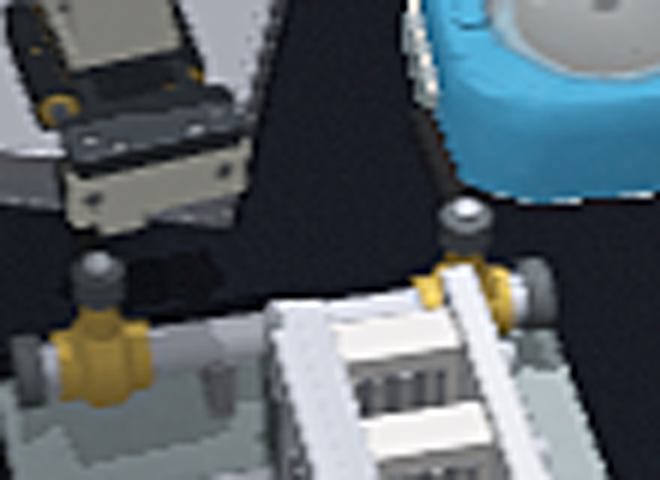

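Call:
drive_tool:
  rows:
    - [[-1.5,0,0,0,0,0,-1],[0,0,-4,0,0,0,-1],[0,0,-4,0,0,0,-1],[0,0,0,0,0,0.05,-1],[0,0,0,0,0,0.05,-1]]

```text
t: 4.37
tool_pos: [0.4785, 0.1125, 0.2098]
ee_rot: [-0.033, 0.999, 0.0, 0.004]
force: [-0.4, 0.5, -0.1]
grip_width: 0.0004
finger_force: 0.0
```

```bash
cat >> h.py <<'E'
def arcf(phi,r,extra,z,th,n=1):
    a=phi+np.pi/2-th;d=.006+.0075*abs(np.cos(a))+.0175*abs(np.sin(a))+extra
    q=arc(DP,phi,r,d,z,0,n);return q[:3]+(th,n)
E
python3 - <<'E'
from h import *
p,y=pose();y%=2*np.pi;print(p,y)
e=plan([arcf(1.66,.045,.011,.21,y,5),arcf(1.66,.045,.011,.128,y,3)],-1,(p,y))
plan([arcf(q,.045,0,.128,y) for q in np.linspace(1.68,3.3,12)],-1,e)
E
```

```text
[0.47851981 0.11254163 0.20978841] 3.2083849452543265
[[-3.23, 0.11, -0.0, 0.0, 0.0, -0.0, -1.0], [-3.23, 0.11, -0.0, 0.0, 0.0, -0.0, -1.0], [-3.23, 0.11, -0.0, 0.0, 0.0, -0.0, -1.0], [-3.23, 0.11, -0.0, 0.0, 0.0, -0.0, -1.0], [-3.23, 0.11, -0.0, 0.0, 0.0, -0.0, -1.0]]
[[-0.0, 0.01, 2.73, 0.0, 0.0, -0.0, -1.0], [-0.0, 0.01, 2.73, 0.0, 0.0, -0.0, -1.0], [-0.0, 0.01, 2.73, 0.0, 0.0, -0.0, -1.0]]
[[1.16, -0.01, -0.01, 0.0, 0.0, -0.0, -1.0]]
[[0.44, 0.18, -0.0, 0.0, 0.0, -0.0, -1.0]]
[[0.49, 0.14, -0.0, 0.0, 0.0, -0.0, -1.0]]
[[0.55, 0.08, -0.0, 0.0, 0.0, -0.0, -1.0]]
[[0.6, 0.0, -0.0, 0.0, 0.0, -0.0, -1.0]]
[[0.63, -0.09, -0.0, 0.0, 0.0, -0.0, -1.0]]
[[0.64, -0.2, -0.0, 0.0, 0.0, -0.0, -1.0]]
[[0.64, -0.32, -0.0, 0.0, 0.0, -0.0, -1.0]]
[[0.61, -0.45, -0.0, 0.0, 0.0, -0.0, -1.0]]
[[0.54, -0.57, -0.0, 0.0, 0.0, -0.0, -1.0]]
[[0.45, -0.69, -0.0, 0.0, 0.0, -0.0, -1.0]]
[[0.34, -0.64, -0.0, 0.0, 0.0, -0.0, -1.0]]
```

Call:
drive_tool:
  rows:
    - [[-3.2,0.1,0,0,0,0,-1],[-3.2,0.1,0,0,0,0,-1],[-3.2,0.1,0,0,0,0,-1],[-3.2,0.1,0,0,0,0,-1],[-3.2,0.1,0,0,0,0,-1]]

```text
t: 4.78
tool_pos: [0.638, 0.1283, 0.2084]
ee_rot: [-0.034, 0.999, 0.0, 0.002]
force: [-1.6, 0.1, -0.5]
grip_width: 0.0004
finger_force: 0.0
```

Call:
drive_tool:
  rows:
    - [[0,0,0,0,0,0,-1]]

```text
t: 4.87
tool_pos: [0.6404, 0.1282, 0.2077]
ee_rot: [-0.034, 0.999, 0.0, 0.003]
force: [1.2, 0.0, 0.8]
grip_width: 0.0007
finger_force: 0.0
```

```bash
python3 - <<'E'
from h import *
s,im=snap("wrist","w2");print(pose())
E
```

```text
(array([0.63817741, 0.12809721, 0.20722192]), np.float64(-3.07322574700988))
```

View pics/w2.png

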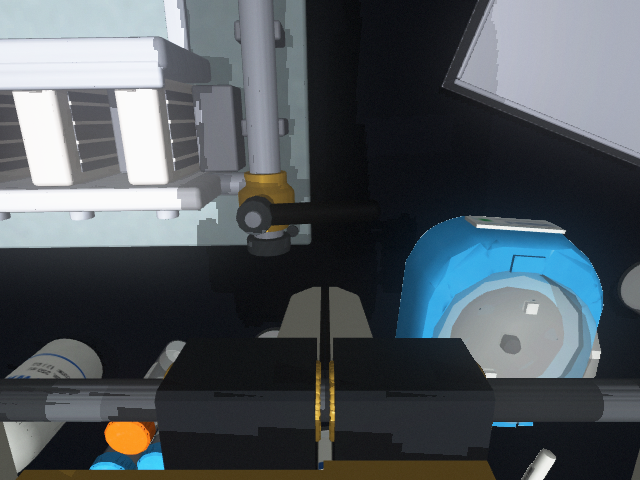

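The drain handle points right from (255,213), with the closed fingers on its far side. The centrifuge starts at u≈400, so it is clear. Now I descend and sweep.

Call:
drive_tool:
  rows:
    - [[0,0,2.7,0,0,0,-1],[0,0,2.7,0,0,0,-1],[0,0,2.6,0,0,0,-1],[0,0,0,0,0,0,-1],[1.1,0,0,0,0,0,-1]]

```text
t: 5.33
tool_pos: [0.6259, 0.1273, 0.1261]
ee_rot: [-0.034, 0.999, 0.0, 0.001]
force: [10.1, 2.2, -6.6]
grip_width: 0.0005
finger_force: 4.4
```

Call:
drive_tool:
  rows:
    - [[0.5,0.2,0,0,0,0,-1],[0.5,0.1,0,0,0,0,-1],[0.55,0.1,0,0,0,0,-1],[0.6,0,0,0,0,0,-1],[0.6,-0.1,0,0,0,0,-1]]

```text
t: 5.75
tool_pos: [0.5989, 0.1287, 0.1287]
ee_rot: [-0.034, 0.999, 0.0, 0.003]
force: [4.7, 0.5, -0.5]
grip_width: 0.0005
finger_force: 1.8
```

Call:
drive_tool:
  rows:
    - [[0.6,-0.2,0,0,0,0,-1],[0.6,-0.3,0,0,0,0,-1],[0.6,-0.5,0,0,0,0,-1],[0.55,-0.6,0,0,0,0,-1],[0.4,-0.7,0,0,0,0,-1]]

```text
t: 6.17
tool_pos: [0.5709, 0.1031, 0.1253]
ee_rot: [-0.034, 0.999, 0.0, 0.0]
force: [2.5, 3.4, 0.9]
grip_width: 0.0003
finger_force: 1.6
```

Call:
drive_tool:
  rows:
    - [[0.2,-0.5,0,0,0,0,-1],[0,-0.2,0,0,0,0,-1],[0,0,0,0,0,0,-1]]

```text
t: 6.42
tool_pos: [0.5704, 0.1005, 0.1253]
ee_rot: [-0.033, 0.999, 0.004, 0.001]
force: [3.4, 39.1, 1.9]
grip_width: 0.0
finger_force: 18.6
```

Call:
drive_tool:
  rows:
    - [[0,1,0,0,0,0,-1],[0,0,-4,0,0,0,-1],[0,0,-4,0,0,0,-1],[0,0,-1,0,0,0,-1],[0,0,0,0,0,0,-1]]

```text
t: 6.83
tool_pos: [0.5701, 0.1057, 0.2176]
ee_rot: [-0.033, 0.999, -0.0, 0.002]
force: [-0.9, -0.3, -1.2]
grip_width: 0.0005
finger_force: 0.0
```

```bash
python3 - <<'E'
from h import *
p,y=pose();y%=2*np.pi;print(p,y)
plan([(.57,-.14,.24,3.22,8)],-1,(p,y))
E
```

```text
[0.57010027 0.10573388 0.21761222] 3.2085758846637957
[[0.21, -3.06, -0.28, 0.0, 0.0, -0.0, -1.0], [0.21, -3.06, -0.28, 0.0, 0.0, -0.0, -1.0], [0.21, -3.06, -0.28, 0.0, 0.0, -0.0, -1.0], [0.21, -3.06, -0.28, 0.0, 0.0, -0.0, -1.0], [0.21, -3.06, -0.28, 0.0, 0.0, -0.0, -1.0]]
[[0.21, -3.06, -0.28, 0.0, 0.0, -0.0, -1.0], [0.21, -3.06, -0.28, 0.0, 0.0, -0.0, -1.0], [0.21, -3.06, -0.28, 0.0, 0.0, -0.0, -1.0]]
```

Call:
drive_tool:
  rows:
    - [[0.2,-3,-0.5,0,0,0,-1],[0.2,-3,-0.5,0,0,0,-1],[0.2,-3,-0.5,0,0,0,-1],[0.2,-3,-0.5,0,0,0,-1],[0.2,-3,-0.5,0,0,0,-1]]

```text
t: 7.25
tool_pos: [0.5681, -0.0458, 0.2381]
ee_rot: [-0.033, 0.999, 0.0, -0.002]
force: [0.4, -0.3, 0.7]
grip_width: 0.0002
finger_force: 0.0
```

Call:
drive_tool:
  rows:
    - [[0.2,-3,0,0,0,0,-1],[0.2,-3,0,0,0,0,-1],[0.2,-3,0,0,0,0,-1],[0,0,0,0,0,0,-1],[0,0,0,0,0,0,-1]]

```text
t: 7.67
tool_pos: [0.5684, -0.1355, 0.2379]
ee_rot: [-0.032, 0.999, 0.001, -0.002]
force: [-0.0, -0.6, -0.4]
grip_width: 0.0007
finger_force: 0.0
```

```bash
python3 - <<'E'
from h import *
s,im=snap("wrist","w3");print(pose());np.save("w3.npy",np.r_[s["tool_pos"],s["ee_rot"]])
im2=capture("side")[:,:,::-1][200:280,250:370];im2=cv2.resize(im2,(480,320),interpolation=cv2.INTER_CUBIC)
cv2.imwrite("pics/w3b.png",np.vstack([cv2.resize(im,(560,420)),np.hstack([im2[:180*1+0]if 0 else cv2.resize(im2,(270,180)),np.zeros((180,290,3),np.uint8)])]))
E
```

```text
(array([ 0.56860069, -0.13441903,  0.2381914 ]), np.float64(-3.0757571630661458))
```

View pics/w3b.png

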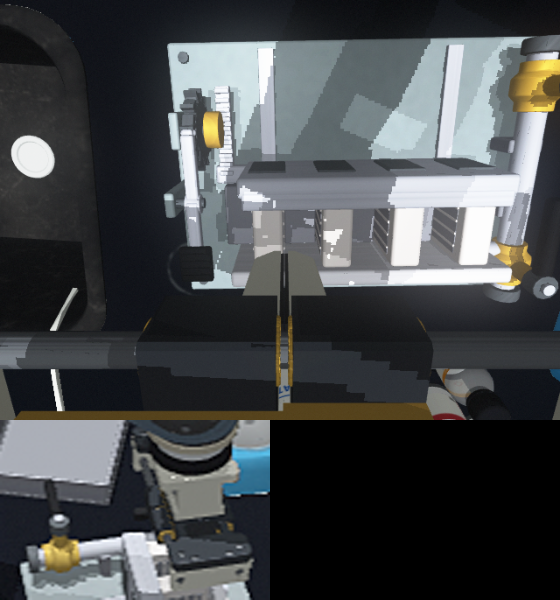

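The thumb plate is at raw pixel (226,302). The side inset shows the feed handle across its pipe.

```bash
python3 - <<'E'
from h import *
a=np.load("w3.npy");s=dict(tool_pos=a[:3],ee_rot=a[3:])
t=onz("wrist",(226,302),.12,s);print(t)
for u,v in[(558,200),(556,240),(622,330)]:print(onz("wrist",(u*640/560 if u>600 else u,v),.115,s).round(3))
for n,u,v in[("c0",266,232),("c1",340,232),("c2",405,236),("c3",472,234)]:print(n,onz("wrist",(u*640/560,v*640/560),.114,s).round(3))
p,y=pose();y%=2*np.pi
plan([((t[0]+.618)/2+.002,(t[1]-.208)/2,.155,3.22,4)],-1,(p,y))
E
```

```text
[ 0.61537976 -0.20096364  0.12      ]
[0.53  0.018 0.115]
[0.557 0.023 0.115]
[0.618 0.151 0.115]
c0 [ 0.587 -0.148  0.114]
c1 [ 0.583 -0.089  0.114]
c2 [ 0.583 -0.037  0.114]
c3 [0.578 0.016 0.114]
[[-1.12, -1.85, 2.09, 0.0, 0.0, -0.0, -1.0], [-1.12, -1.85, 2.09, 0.0, 0.0, -0.0, -1.0], [-1.12, -1.85, 2.09, 0.0, 0.0, -0.0, -1.0], [-1.12, -1.85, 2.09, 0.0, 0.0, -0.0, -1.0]]
```

Call:
drive_tool:
  rows:
    - [[-1.5,-2.5,0,0,0,0,-1],[-1.5,-2.5,0,0,0,0,-1],[-1.5,-2.4,2,0,0,0,-1],[0,0,3,0,0,0,-1],[0,0,3,0,0,0,-1]]

```text
t: 8.18
tool_pos: [0.62, -0.2048, 0.1583]
ee_rot: [-0.034, 0.999, -0.0, 0.0]
force: [0.1, -0.1, -0.2]
grip_width: 0.0003
finger_force: 0.0
```

Call:
drive_tool:
  rows:
    - [[0,0,0.5,0,0,0,-1],[0,0,0.5,0,0,0,-1],[0,0,0.5,0,0,0,-1],[0,0,0.5,0,0,0,-1],[0,0,0.4,0,0,0,-1]]

```text
t: 8.6
tool_pos: [0.6212, -0.2048, 0.138]
ee_rot: [-0.034, 0.999, -0.001, 0.003]
force: [5.5, 2.1, 4.6]
grip_width: 0.0004
finger_force: 2.8
```

Call:
drive_tool:
  rows:
    - [[0,0,0,0,0,0,-1],[0,0,0,0,0,0,-1],[0,0,0,0,0,0,-1]]

```text
t: 8.85
tool_pos: [0.621, -0.2049, 0.1377]
ee_rot: [-0.034, 0.999, -0.001, 0.002]
force: [4.9, 1.2, 5.4]
grip_width: 0.0005
finger_force: 2.9
```

Call:
drive_tool:
  rows:
    - [[0,0,0.3,0,0,0,-1],[0,0,0.3,0,0,0,-1],[0,0,0.2,0,0,0,-1],[0,0,0,0,0,0,-1],[0,0,0,0,0,0,-1]]

```text
t: 9.27
tool_pos: [0.6213, -0.2049, 0.1297]
ee_rot: [-0.034, 0.999, -0.001, 0.003]
force: [6.0, 2.9, 5.1]
grip_width: 0.0002
finger_force: 3.7
```

Call:
drive_tool:
  rows:
    - [[0,0,0,0,0,0,-1],[0,0,0,0,0,0,-1],[0,0,0,0,0,0,-1],[0,0,0,0,0,0,-1],[0,0,0,0,0,0,-1]]

```text
t: 9.68
tool_pos: [0.6213, -0.2049, 0.1298]
ee_rot: [-0.034, 0.999, -0.001, 0.003]
force: [6.4, 3.4, 4.8]
grip_width: 0.0005
finger_force: 3.7
```

Call:
drive_tool:
  rows:
    - [[0,0,0,0,0,0,-1],[0,0,0,0,0,0,-1],[0,0,0,0,0,0,-1],[0,0,0,0,0,0,-1],[0,0,0,0,0,0,-1]]

```text
t: 10.1
tool_pos: [0.6213, -0.205, 0.1298]
ee_rot: [-0.034, 0.999, -0.001, 0.003]
force: [6.4, 2.8, 5.5]
grip_width: 0.0006
finger_force: 3.7
```

Call:
drive_tool:
  rows:
    - [[0,0,0,0,0,0,-1],[0,0,0,0,0,0,-1],[0,0,0,0,0,0,-1],[0,0,0,0,0,0,-1],[0,0,0,0,0,0,-1]]

```text
t: 10.52
tool_pos: [0.6213, -0.2049, 0.1298]
ee_rot: [-0.034, 0.999, -0.001, 0.003]
force: [7.1, 2.2, 5.3]
grip_width: 0.0004
finger_force: 3.7
```

Call:
drive_tool:
  rows:
    - [[0,0,0,0,0,0,-1],[0,0,0,0,0,0,-1],[0,0,0,0,0,0,-1],[0,0,0,0,0,0,-1],[0,0,0,0,0,0,-1]]

```text
t: 10.93
tool_pos: [0.6213, -0.2049, 0.1298]
ee_rot: [-0.034, 0.999, -0.001, 0.003]
force: [6.3, 2.4, 5.1]
grip_width: 0.0002
finger_force: 3.7
```

Call:
drive_tool:
  rows:
    - [[0,0,0,0,0,0,-1],[0,0,0,0,0,0,-1],[0,0,0,0,0,0,-1],[0,0,0,0,0,0,-1],[0,0,0,0,0,0,-1]]

```text
t: 11.35
tool_pos: [0.6213, -0.2049, 0.1298]
ee_rot: [-0.034, 0.999, -0.001, 0.003]
force: [6.8, 2.0, 6.6]
grip_width: 0.0001
finger_force: 3.7
```

```bash
python3 - <<'E'
from h import *
s,im=snap("wrist","w4");print(pose(),s["force"])
E
```

```text
(array([ 0.62132066, -0.20493911,  0.12984368]), np.float64(-3.07423192715825)) [6.7514002  1.95416146 6.55832523]
```

View pics/w4.png

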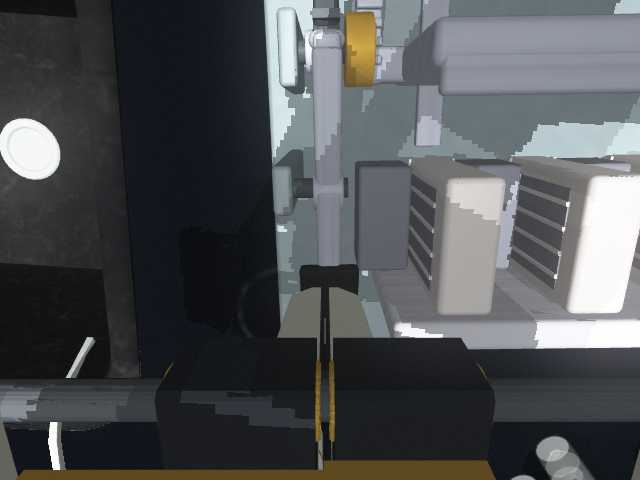

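The bar, at v≈17–95, now stands clear of the cassettes at v≥160. I'll check how far it has travelled.

```bash
python3 - <<'E'
from h import *
s=read_state()
for u,v in[(560,93),(560,15),(470,178),(465,312),(600,178),(600,312)]:print(onz("wrist",(u,v),.122 if v<100 else .114,s).round(4))
E
```

```text
[ 0.5277 -0.1295  0.122 ]
[ 0.504  -0.1352  0.122 ]
[ 0.5598 -0.1525  0.114 ]
[ 0.6166 -0.1447  0.114 ]
[ 0.5564 -0.1024  0.114 ]
[ 0.6127 -0.0871  0.114 ]
```

Call:
drive_tool:
  rows:
    - [[0,0,0,0,0,0,-1],[0,0,0,0,0,0,-1],[0,0,0,0,0,0,-1],[0,0,0,0,0,0,-1],[0,0,0,0,0,0,-1]]

```text
t: 11.82
tool_pos: [0.6213, -0.2049, 0.1299]
ee_rot: [-0.034, 0.999, -0.001, 0.003]
force: [6.6, 2.4, 5.3]
grip_width: 0.0007
finger_force: 3.7
```

Call:
drive_tool:
  rows:
    - [[0,0,0,0,0,0,-1],[0,0,0,0,0,0,-1],[0,0,-4,0,0,0,-1],[0,0,-4,0,0,0,-1],[0,0,-4,0,0,0,-1]]

```text
t: 12.23
tool_pos: [0.6188, -0.2048, 0.2495]
ee_rot: [-0.034, 0.999, 0.0, -0.001]
force: [0.7, -0.7, -0.4]
grip_width: 0.0006
finger_force: 0.0
```

```bash
cat >> h.py <<'E'
CS=[(.588,-.1495),(.584,-.094),(.579,-.038),(.575,.018)]
TR=dict(A=(.455,.361),B=(.529,.342),C=(.433,.276),D=(.507,.257))
def go(wps,g):
    p,y=pose();y%=2*np.pi;print(p.round(4),round(y,3));return plan(wps,g,(p,y))
E
python3 - <<'E'
from h import *
e=go([(*CS[0],.18,3.22,4),(*CS[0],.095,3.22,4)],-.14)
E
```

```text
[ 0.6188 -0.2048  0.2495] 3.209
[[0.68, 1.43, 1.74, 0.0, 0.0, -0.0, -0.14], [0.68, 1.43, 1.74, 0.0, 0.0, -0.0, -0.14], [0.68, 1.43, 1.74, 0.0, 0.0, -0.0, -0.14], [0.68, 1.43, 1.74, 0.0, 0.0, -0.0, -0.14]]
[[-0.0, 0.0, 2.12, 0.0, 0.0, -0.0, -0.14], [-0.0, 0.0, 2.12, 0.0, 0.0, -0.0, -0.14], [-0.0, 0.0, 2.12, 0.0, 0.0, -0.0, -0.14], [-0.0, 0.0, 2.12, 0.0, 0.0, -0.0, -0.14]]
```

Call:
drive_tool:
  rows:
    - [[0.7,1.4,1.7,0,0,0,-0.14],[0.7,1.4,1.7,0,0,0,-0.14],[0.7,1.4,1.7,0,0,0,-0.14],[0.6,1.5,1.7,0,0,0,-0.14],[0,0,0,0,0,0,-0.14]]

```text
t: 12.65
tool_pos: [0.5862, -0.1476, 0.1772]
ee_rot: [-0.034, 0.999, 0.001, -0.003]
force: [-0.7, -0.3, -0.4]
grip_width: 0.0291
finger_force: 0.0
```

```bash
python3 - <<'E'
from h import *
s,im=snap("wrist","w5");print(pose(),s["grip_width"])
E
```

```text
(array([ 0.58771189, -0.14902966,  0.17913219]), np.float64(-3.072971223732456)) 0.029116423920088525
```

View pics/w5.png

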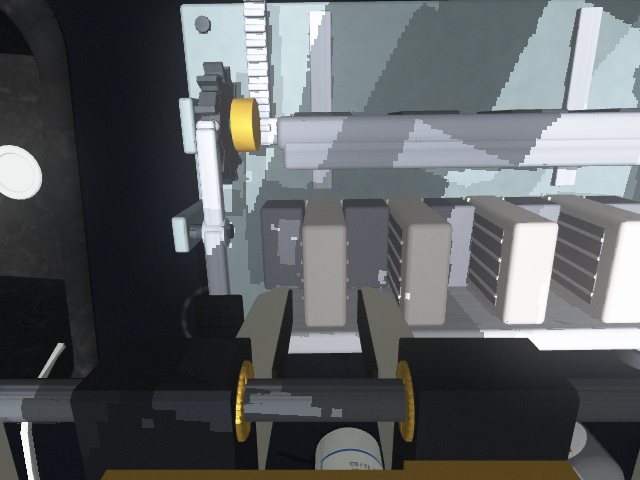

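c0's top (u 303–347, v 222–325) is centred between the jaws, and the fingers line up with the gaps. I descend and grip.

Call:
drive_tool:
  rows:
    - [[0,0,0,0,0,0,-0.14],[0,0,2.1,0,0,0,-0.14],[0,0,2.1,0,0,0,-0.14],[0,0,2.1,0,0,0,-0.14],[0,0,2.1,0,0,0,-0.14]]

```text
t: 13.12
tool_pos: [0.5899, -0.1512, 0.0963]
ee_rot: [-0.033, 0.999, -0.001, 0.001]
force: [0.2, 0.0, 0.2]
grip_width: 0.0398
finger_force: 0.0
```

Call:
drive_tool:
  rows:
    - [[0,0,0,0,0,0,-1],[0,0,0,0,0,0,-1],[0,0,0,0,0,0,-1],[0,0,0,0,0,0,-1]]
  squeeze: 35

```text
t: 13.45
tool_pos: [0.5894, -0.1494, 0.0971]
ee_rot: [-0.033, 0.999, 0.001, 0.001]
force: [1.7, 5.2, -3.7]
grip_width: 0.0239
finger_force: 34.9
```

Call:
drive_tool:
  rows:
    - [[0,0,-2,0,0,0,-1],[0,0,-3,0,0,0,-1],[0,0,-3.5,0,0,0,-1],[0,0,-3.5,0,0,0,-1],[0,0,-1,0,0,0,-1]]

```text
t: 13.87
tool_pos: [0.5907, -0.1508, 0.2332]
ee_rot: [-0.034, 0.999, -0.002, 0.005]
force: [0.5, -0.2, -1.2]
grip_width: 0.024
finger_force: 34.9
```

```bash
python3 - <<'E'
from h import *
e=go([(*TR["A"],.225,2.89,15)],-1)
E
```

```text
[ 0.5907 -0.1508  0.2332] 3.209
[[0.67, 3.47, 0.05, 0.0, 0.0, 0.02, -1.0], [0.74, 3.45, 0.05, 0.0, 0.0, 0.02, -1.0], [0.81, 3.44, 0.05, 0.0, 0.0, 0.02, -1.0], [0.88, 3.42, 0.05, 0.0, 0.0, 0.02, -1.0], [0.95, 3.4, 0.05, 0.0, 0.0, 0.02, -1.0]]
[[1.02, 3.38, 0.05, 0.0, 0.0, 0.02, -1.0], [1.08, 3.36, 0.05, 0.0, 0.0, 0.02, -1.0], [1.15, 3.34, 0.05, 0.0, 0.0, 0.02, -1.0], [1.22, 3.31, 0.05, 0.0, 0.0, 0.02, -1.0], [1.28, 3.29, 0.05, 0.0, 0.0, 0.02, -1.0]]
[[1.35, 3.26, 0.05, 0.0, 0.0, 0.02, -1.0], [1.41, 3.23, 0.05, 0.0, 0.0, 0.02, -1.0], [1.48, 3.21, 0.05, 0.0, 0.0, 0.02, -1.0], [1.54, 3.18, 0.05, 0.0, 0.0, 0.02, -1.0], [1.61, 3.14, 0.05, 0.0, 0.0, 0.02, -1.0]]
```

Call:
drive_tool:
  rows:
    - [[0.7,3.5,0,0,0,0.02,-1],[0.7,3.5,0,0,0,0.02,-1],[0.8,3.4,0,0,0,0.02,-1],[0.9,3.4,0,0,0,0.02,-1],[0.9,3.4,0,0,0,0.02,-1]]

```text
t: 14.28
tool_pos: [0.5435, 0.0222, 0.2268]
ee_rot: [0.017, 1.0, -0.0, 0.001]
force: [1.3, -0.0, -1.3]
grip_width: 0.0239
finger_force: 35.0
```

Call:
drive_tool:
  rows:
    - [[1,3.4,0,0,0,0.02,-1],[1.1,3.4,0,0,0,0.02,-1],[1.2,3.3,0,0,0,0.02,-1],[1.2,3.3,0,0,0,0.02,-1],[1.3,3.3,0,0,0,0.02,-1]]

```text
t: 14.7
tool_pos: [0.4978, 0.1933, 0.2268]
ee_rot: [0.067, 0.998, 0.0, 0.001]
force: [0.7, 0.2, -1.6]
grip_width: 0.0239
finger_force: 35.0
```

Call:
drive_tool:
  rows:
    - [[1.4,3.3,0,0,0,0.02,-1],[1.4,3.2,0,0,0,0.02,-1],[1.5,3.2,0,0,0,0.02,-1],[1.5,3.2,0,0,0,0.02,-1],[1.6,3.1,0,0,0,0.02,-1]]

```text
t: 15.12
tool_pos: [0.4524, 0.3639, 0.2269]
ee_rot: [0.117, 0.993, 0.001, 0.001]
force: [0.4, -1.2, -2.0]
grip_width: 0.0238
finger_force: 35.0
```

Call:
drive_tool:
  rows:
    - [[0,0,0,0,0,0,-1],[0,0,0,0,0,0,-1]]

```text
t: 15.28
tool_pos: [0.4524, 0.3635, 0.2264]
ee_rot: [0.115, 0.993, 0.0, 0.0]
force: [-0.3, -0.2, -1.6]
grip_width: 0.0241
finger_force: 35.0
```

```bash
python3 - <<'E'
from h import *
s,im=snap("wrist","w6");print(pose(),s["grip_width"]);np.save("w6.npy",np.r_[s["tool_pos"],s["ee_rot"]])
go([(*TR["A"],.10,2.89,4),(*TR["A"],.075,2.89,2)],-1)
E
```

```text
(array([0.45276882, 0.3623573 , 0.22625522]), np.float64(2.9101616457096644)) 0.0241354770313714
[0.4528 0.3624 0.2263] 2.91
[[-0.06, -0.02, 3.16, 0.0, 0.0, 0.01, -1.0], [-0.06, -0.02, 3.16, 0.0, 0.0, 0.01, -1.0], [-0.06, -0.02, 3.16, 0.0, 0.0, 0.01, -1.0], [-0.06, -0.02, 3.16, 0.0, 0.0, 0.01, -1.0]]
[[-0.0, 0.0, 1.24, 0.0, 0.0, -0.01, -1.0], [-0.0, 0.0, 1.24, 0.0, 0.0, -0.01, -1.0]]
```

View pics/w6.png

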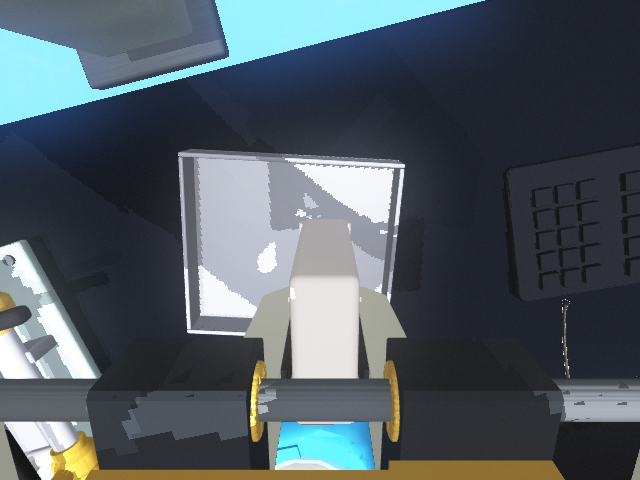

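The tray rim corners nearest the robot are at (180,152) and (403,162), and a far corner is at (187,333). I'll refine the tray pose from these.

```bash
python3 - <<'E'
from h import *
a=np.load("w6.npy");s=dict(tool_pos=a[:3],ee_rot=a[3:])
P=[onz("wrist",q,.034,s)[:2] for q in[(403,162),(180,152),(187,333)]]
print(np.round(P,4),"lens",np.linalg.norm(P[0]-P[1]),np.linalg.norm(P[2]-P[1]))
c=(P[0]+P[2])/2;print("centre",c)
e=P[0]-P[1];print("yaw",np.arctan2(e[1],e[0])-np.pi/2)
e=P[2]-P[1];print("yaw",np.arctan2(e[1],e[0]))
E
```

```text
[[0.4223 0.437 ]
 [0.3734 0.2631]
 [0.5305 0.2156]] lens 0.18056696299838076 0.16416367872821638
centre [0.47642458 0.32630224]
yaw -0.2741803139611543
yaw -0.29362801963483226
```

```bash
cat >> h.py <<'E'
TR=dict(A=(.4526,.379),B=(.5257,.358),C=(.428,.294),D=(.501,.273));TY=2.86
E
python3 - <<'E'
from h import *
go([(*TR["A"],.10,TY,5),(*TR["A"],.074,TY,2)],-1)
E
```

```text
[0.4528 0.3624 0.2263] 2.91
[[0.08, 0.32, 2.53, 0.0, 0.0, 0.01, -1.0], [0.08, 0.32, 2.53, 0.0, 0.0, 0.01, -1.0], [0.09, 0.32, 2.53, 0.0, 0.0, 0.01, -1.0], [0.09, 0.32, 2.53, 0.0, 0.0, 0.01, -1.0], [0.09, 0.32, 2.53, 0.0, 0.0, 0.01, -1.0]]
[[0.0, 0.0, 1.29, 0.0, 0.0, 0.0, -1.0], [0.0, 0.0, 1.29, 0.0, 0.0, 0.0, -1.0]]
```

Call:
drive_tool:
  rows:
    - [[0.1,0.4,1,0,0,0.01,-1],[0.1,0.4,2.5,0,0,0.01,-1],[0.1,0.4,2.5,0,0,0.01,-1],[0.1,0.4,3,0,0,0.01,-1],[0,0,3,0,0,0.01,-1]]

```text
t: 15.75
tool_pos: [0.4534, 0.3782, 0.1044]
ee_rot: [0.142, 0.99, 0.0, 0.0]
force: [0.3, 0.1, -1.6]
grip_width: 0.0238
finger_force: 35.0
```

Call:
drive_tool:
  rows:
    - [[0,0,1.6,0,0,0,-1],[0,0,1,0,0,0,-1],[0,0,0.4,0,0,0,-1],[0,0,0,0,0,0,-1]]

```text
t: 16.08
tool_pos: [0.4531, 0.3781, 0.0753]
ee_rot: [0.141, 0.99, -0.0, -0.0]
force: [0.1, 0.8, -0.9]
grip_width: 0.0237
finger_force: 35.0
```

Call:
drive_tool:
  rows:
    - [[0,0,0.25,0,0,0,-1],[0,0,0.1,0,0,0,-1],[0,0,0,0,0,0,-1]]

```text
t: 16.33
tool_pos: [0.4532, 0.3788, 0.0729]
ee_rot: [0.141, 0.99, 0.0, 0.0]
force: [0.3, -0.4, -1.2]
grip_width: 0.0235
finger_force: 35.0
```

Call:
drive_tool:
  rows:
    - [[0,0,0,0,0,0,-0.14],[0,0,0,0,0,0,-0.14],[0,0,0,0,0,0,-0.14],[0,0,-1.5,0,0,0,-0.14],[0,0,-4,0,0,0,-0.14]]

```text
t: 16.75
tool_pos: [0.4508, 0.3772, 0.1236]
ee_rot: [0.141, 0.99, -0.003, -0.003]
force: [-0.3, 0.2, -0.9]
grip_width: 0.0397
finger_force: 0.0
```

Call:
drive_tool:
  rows:
    - [[0,0,-4,0,0,0,-0.14],[0,0,-4,0,0,0,-0.14],[0,0,0,0,0,0,-0.14]]

```text
t: 17.0
tool_pos: [0.4552, 0.3805, 0.2152]
ee_rot: [0.141, 0.99, 0.004, 0.004]
force: [0.8, 0.0, 0.7]
grip_width: 0.04
finger_force: 0.0
```

```bash
python3 - <<'E'
from h import *
snap("side","s7",(230,160,390,310),4)
go([(*CS[1],.20,3.22,12)],-.14)
E
```

```text
[0.4543 0.3798 0.2115] 2.859
[[-2.14, -3.49, 0.1, 0.0, 0.0, -0.03, -0.14], [-2.03, -3.55, 0.1, 0.0, 0.0, -0.03, -0.14], [-1.93, -3.61, 0.1, 0.0, 0.0, -0.03, -0.14], [-1.82, -3.67, 0.1, 0.0, 0.0, -0.03, -0.14], [-1.71, -3.72, 0.1, 0.0, 0.0, -0.03, -0.14]]
[[-1.59, -3.77, 0.1, 0.0, 0.0, -0.03, -0.14], [-1.48, -3.82, 0.1, 0.0, 0.0, -0.03, -0.14], [-1.36, -3.86, 0.1, 0.0, 0.0, -0.03, -0.14], [-1.25, -3.9, 0.1, 0.0, 0.0, -0.03, -0.14], [-1.13, -3.93, 0.1, 0.0, 0.0, -0.03, -0.14]]
[[-1.01, -3.97, 0.1, 0.0, 0.0, -0.03, -0.14], [-0.89, -3.99, 0.1, 0.0, 0.0, -0.03, -0.14]]
```

View pics/s7.png

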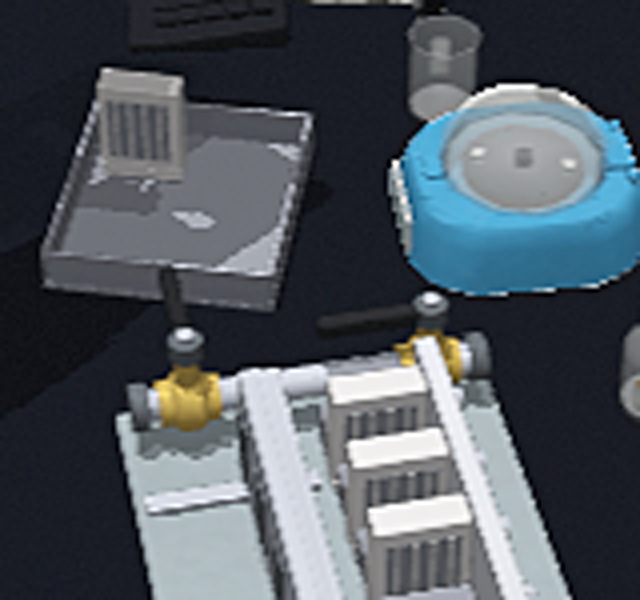

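The first cassette stands in the tray. The feed handle lies across its pipe, the drain handle lies along it, and c1–c3 are still upright in their slots.

Call:
drive_tool:
  rows:
    - [[-2.1,-3.5,0,0,0,-0.03,-0.14],[-2,-3.5,0,0,0,-0.03,-0.14],[-1.9,-3.6,0,0,0,-0.03,-0.14],[-1.8,-3.7,0,0,0,-0.03,-0.14],[-1.7,-3.7,0,0,0,-0.03,-0.14]]

```text
t: 17.47
tool_pos: [0.5054, 0.18, 0.2061]
ee_rot: [0.065, 0.998, -0.0, -0.001]
force: [1.0, 0.0, -0.2]
grip_width: 0.0399
finger_force: 0.0
```

Call:
drive_tool:
  rows:
    - [[-1.6,-3.8,0,0,0,-0.03,-0.14],[-1.5,-3.8,0,0,0,-0.03,-0.14],[-1.4,-3.8,0,0,0,-0.03,-0.14],[-1.2,-3.9,0,0,0,-0.03,-0.14],[-1.1,-3.9,0,0,0,-0.03,-0.14]]

```text
t: 17.88
tool_pos: [0.5593, -0.0168, 0.2061]
ee_rot: [-0.009, 1.0, 0.0, -0.001]
force: [-0.5, 0.4, 0.3]
grip_width: 0.0403
finger_force: 0.0
```

Call:
drive_tool:
  rows:
    - [[-1,-4,0,0,0,-0.03,-0.14],[-0.9,-4,0,0,0,-0.03,-0.14],[0,0,0,0,0,0,-0.14],[0,0,0,0,0,0,-0.14]]

```text
t: 18.22
tool_pos: [0.5808, -0.0957, 0.2057]
ee_rot: [-0.037, 0.999, 0.0, -0.001]
force: [0.3, 1.3, 0.2]
grip_width: 0.0399
finger_force: 0.0
```

```bash
python3 - <<'E'
from h import *
for u,v in[(418,517),(398,447),(378,385)]:print(onz("side",(230+u/4,160+v/4),.114).round(3))
s,im=snap("wrist","w8")
g=cv2.cvtColor(im,cv2.COLOR_BGR2GRAY)
print(" ".join(map(str,g[270,220:440:4])))
go([(*CS[1],.10,3.22,5)],-.14)
E
```

```text
[ 0.585 -0.097  0.114]
[ 0.582 -0.039  0.114]
[0.578 0.016 0.114]
115 114 114 111 96 86 96 94 97 95 95 97 96 95 86 85 86 112 112 112 112 88 86 104 149 150 148 149 152 151 151 149 134 90 90 87 87 88 88 89 89 86 90 90 57 89 130 149 151 151 149 149 148 151 149
[ 0.5806 -0.0942  0.2059] 3.217
[[-0.07, -0.0, 2.12, 0.0, 0.0, -0.0, -0.14], [-0.07, -0.0, 2.12, 0.0, 0.0, -0.0, -0.14], [-0.07, -0.0, 2.12, 0.0, 0.0, -0.0, -0.14], [-0.07, -0.0, 2.12, 0.0, 0.0, -0.0, -0.14], [-0.07, -0.0, 2.12, 0.0, 0.0, -0.0, -0.14]]
```

View pics/w8.png

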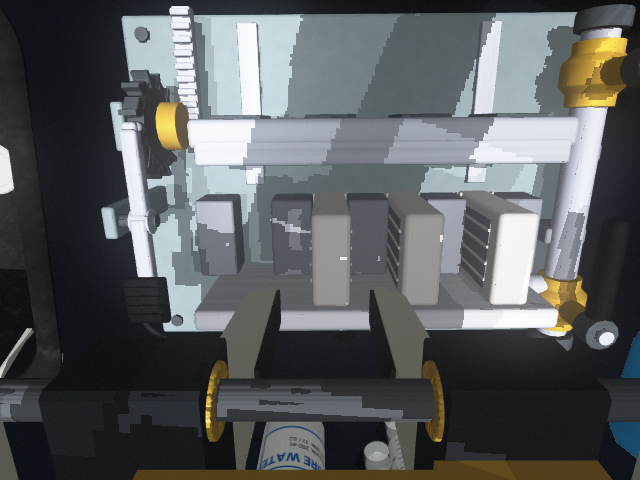

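c1 spans u 313–350, about 2–3 mm to +y of the jaw centre. I'll correct by 0.2 cm and descend.

Call:
drive_tool:
  rows:
    - [[-0.1,0.2,2.2,0,0,0,-0.14],[-0.1,0,2.2,0,0,0,-0.14],[-0.1,0,2.2,0,0,0,-0.14],[0,0,2.2,0,0,0,-0.14],[0,0,2.1,0,0,0,-0.14]]

```text
t: 18.68
tool_pos: [0.5834, -0.0899, 0.0967]
ee_rot: [-0.039, 0.999, 0.0, -0.0]
force: [0.6, 0.0, -0.5]
grip_width: 0.0401
finger_force: 0.0
```

Call:
drive_tool:
  rows:
    - [[0,0,0,0,0,0,-1],[0,0,0,0,0,0,-1],[0,0,0,0,0,0,-1],[0,0,0,0,0,0,-1]]
  squeeze: 35

```text
t: 19.02
tool_pos: [0.5846, -0.0914, 0.0996]
ee_rot: [-0.039, 0.999, -0.0, 0.001]
force: [-0.2, 0.2, -1.7]
grip_width: 0.0237
finger_force: 35.0
```

Call:
drive_tool:
  rows:
    - [[0,0,-2,0,0,0,-1],[0,0,-3,0,0,0,-1],[0,0,-3.5,0,0,0,-1],[0,0,-3.5,0,0,0,-1],[0,0,-1,0,0,0,-1]]

```text
t: 19.43
tool_pos: [0.5858, -0.0921, 0.2348]
ee_rot: [-0.039, 0.999, -0.001, 0.004]
force: [0.8, -0.4, -0.2]
grip_width: 0.0234
finger_force: 35.0
```

```bash
python3 - <<'E'
from h import *
go([(*TR["B"],.22,TY,13)],-1)
E
```

```text
[ 0.5858 -0.0921  0.2348] 3.219
[[0.19, 3.49, 0.11, 0.0, 0.0, 0.03, -1.0], [0.3, 3.48, 0.11, 0.0, 0.0, 0.03, -1.0], [0.4, 3.47, 0.11, 0.0, 0.0, 0.03, -1.0], [0.51, 3.46, 0.11, 0.0, 0.0, 0.03, -1.0], [0.61, 3.44, 0.11, 0.0, 0.0, 0.03, -1.0]]
[[0.71, 3.42, 0.11, 0.0, 0.0, 0.03, -1.0], [0.81, 3.4, 0.11, 0.0, 0.0, 0.03, -1.0], [0.92, 3.37, 0.11, 0.0, 0.0, 0.03, -1.0], [1.02, 3.34, 0.11, 0.0, 0.0, 0.03, -1.0], [1.12, 3.31, 0.11, 0.0, 0.0, 0.03, -1.0]]
[[1.22, 3.27, 0.11, 0.0, 0.0, 0.03, -1.0], [1.31, 3.24, 0.11, 0.0, 0.0, 0.03, -1.0], [1.41, 3.2, 0.11, 0.0, 0.0, 0.03, -1.0]]
```

Call:
drive_tool:
  rows:
    - [[0.2,3.5,0,0,0,0.03,-1],[0.3,3.5,0,0,0,0.03,-1],[0.4,3.5,0,0,0,0.03,-1],[0.5,3.5,0,0,0,0.03,-1],[0.6,3.4,0,0,0,0.03,-1]]

```text
t: 19.85
tool_pos: [0.5604, 0.0836, 0.2287]
ee_rot: [0.037, 0.999, 0.0, 0.0]
force: [-0.4, 0.6, -1.9]
grip_width: 0.024
finger_force: 35.0
```

Call:
drive_tool:
  rows:
    - [[0.7,3.4,0,0,0,0.03,-1],[0.8,3.4,0,0,0,0.03,-1],[0.9,3.4,0,0,0,0.03,-1],[1,3.3,0,0,0,0.03,-1],[1.1,3.3,0,0,0,0.03,-1]]

```text
t: 20.27
tool_pos: [0.538, 0.2564, 0.2287]
ee_rot: [0.112, 0.994, 0.0, 0.0]
force: [1.3, -0.6, -0.6]
grip_width: 0.0236
finger_force: 35.0
```

Call:
drive_tool:
  rows:
    - [[1.2,3.3,0,0,0,0.03,-1],[1.3,3.2,0,0,0,0.03,-1],[1.4,3.2,0,0,0,0,-1],[0,0,0,0,0,0,-1],[0,0,0,0,0,0,-1]]

```text
t: 20.68
tool_pos: [0.5244, 0.3597, 0.2282]
ee_rot: [0.14, 0.99, 0.0, 0.0]
force: [-0.3, -0.1, -0.6]
grip_width: 0.0238
finger_force: 35.0
```

```bash
python3 - <<'E'
from h import *
print(read_state()["grip_width"]);go([(*TR["B"],.08,TY,5)],-1)
E
```

```text
0.02380906498007569
[0.5244 0.3597 0.2282] 2.861
[[-0.04, -0.03, 2.96, 0.0, 0.0, 0.0, -1.0], [-0.04, -0.03, 2.96, 0.0, 0.0, 0.0, -1.0], [-0.04, -0.03, 2.96, 0.0, 0.0, 0.0, -1.0], [-0.04, -0.03, 2.96, 0.0, 0.0, 0.0, -1.0], [-0.04, -0.03, 2.96, 0.0, 0.0, 0.0, -1.0]]
```

Call:
drive_tool:
  rows:
    - [[0,-0.1,3,0,0,0,-1],[0,0,4,0,0,0,-1],[0,0,4,0,0,0,-1],[0,0,2.5,0,0,0,-1],[0,0,1.5,0,0,0,-1]]

```text
t: 21.1
tool_pos: [0.5238, 0.3553, 0.075]
ee_rot: [0.141, 0.99, -0.001, -0.002]
force: [0.7, -0.1, -1.1]
grip_width: 0.0238
finger_force: 35.0
```

Call:
drive_tool:
  rows:
    - [[0,0,0.3,0,0,0,-1],[0,0,0.2,0,0,0,-1],[0,0,0,0,0,0,-1]]

```text
t: 21.35
tool_pos: [0.5252, 0.3566, 0.0737]
ee_rot: [0.141, 0.99, 0.0, 0.0]
force: [-0.2, -0.2, -0.6]
grip_width: 0.0236
finger_force: 35.0
```

Call:
drive_tool:
  rows:
    - [[0,0,0,0,0,0,-0.14],[0,0,0,0,0,0,-0.14],[0,0,0,0,0,0,-0.14],[0,0,-1.5,0,0,0,-0.14],[0,0,-4,0,0,0,-0.14]]

```text
t: 21.77
tool_pos: [0.5227, 0.356, 0.1245]
ee_rot: [0.141, 0.99, -0.002, -0.003]
force: [0.7, -0.4, 0.7]
grip_width: 0.04
finger_force: 0.0
```

Call:
drive_tool:
  rows:
    - [[0,0,-4,0,0,0,-0.14],[0,0,-4,0,0,0,-0.14],[0,0,0,0,0,0,-0.14],[0,0,0,0,0,0,-0.14]]

```text
t: 22.1
tool_pos: [0.5256, 0.3579, 0.2109]
ee_rot: [0.141, 0.99, 0.002, 0.002]
force: [-0.0, 0.4, 0.1]
grip_width: 0.0402
finger_force: 0.0
```

```bash
cat >> h.py <<'E'
def blobs(z=.114):
    "bright white tops in the side view -> world, standing-cassette height"
    im=capture("side");cv2.imwrite("pics/last_side.png",im[:,:,::-1]);m=(im.min(2)>215).astype(np.uint8)
    m[:175]=0;m[330:]=0;m[:,:235]=0;m[:,390:]=0
    n,l,st,c=cv2.connectedComponentsWithStats(m)
    for i in range(1,n):
        if st[i,4]>40:print(st[i],onz("side",c[i],z).round(3),"if tray",onz("side",c[i],.088).round(3))
E
python3 - <<'E'
from h import *
blobs()
go([(.5795,-.0375,.20,3.22,11)],-.14)
E
```

```text
[255 178  20   6  87] [0.455 0.342 0.114] if tray [0.456 0.376 0.088]
[334 244  29  69 316] [ 0.622 -0.068  0.114] if tray [ 0.628 -0.044  0.088]
[299 251  12  19  44] [0.526 0.022 0.114] if tray [0.529 0.048 0.088]
[290 252  26  65 247] [ 0.51  -0.084  0.114] if tray [ 0.513 -0.06   0.088]
[312 252  24   9 144] [0.576 0.018 0.114] if tray [0.58  0.044 0.088]
[317 267  25  10 153] [ 0.58  -0.038  0.114] if tray [ 0.585 -0.013  0.088]
[266 281  25   7  57] [ 0.453 -0.062  0.114] if tray [ 0.454 -0.038  0.088]
[335 323  15   6  42] [ 0.584 -0.205  0.114] if tray [ 0.589 -0.185  0.088]
[0.5248 0.3573 0.2086] 2.859
[[-1.48, -3.31, 0.08, 0.0, 0.0, -0.03, -0.14], [-1.38, -3.35, 0.08, 0.0, 0.0, -0.03, -0.14], [-1.28, -3.39, 0.08, 0.0, 0.0, -0.03, -0.14], [-1.18, -3.43, 0.08, 0.0, 0.0, -0.03, -0.14], [-1.07, -3.46, 0.08, 0.0, 0.0, -0.03, -0.14]]
[[-0.97, -3.49, 0.08, 0.0, 0.0, -0.03, -0.14], [-0.86, -3.52, 0.08, 0.0, 0.0, -0.03, -0.14], [-0.76, -3.54, 0.08, 0.0, 0.0, -0.03, -0.14], [-0.65, -3.56, 0.08, 0.0, 0.0, -0.03, -0.14], [-0.54, -3.58, 0.08, 0.0, 0.0, -0.03, -0.14]]
[[-0.44, -3.6, 0.08, 0.0, 0.0, -0.03, -0.14]]
```

Call:
drive_tool:
  rows:
    - [[-1.5,-3.3,0,0,0,-0.03,-0.14],[-1.4,-3.4,0,0,0,-0.03,-0.14],[-1.3,-3.4,0,0,0,-0.03,-0.14],[-1.2,-3.4,0,0,0,-0.03,-0.14],[-1.1,-3.5,0,0,0,-0.03,-0.14]]

```text
t: 22.57
tool_pos: [0.5498, 0.1753, 0.2063]
ee_rot: [0.065, 0.998, -0.0, -0.001]
force: [0.1, 0.5, 0.4]
grip_width: 0.0402
finger_force: 0.0
```

Call:
drive_tool:
  rows:
    - [[-1,-3.5,0,0,0,-0.03,-0.14],[-0.9,-3.5,0,0,0,-0.03,-0.14],[-0.8,-3.5,0,0,0,-0.03,-0.14],[-0.6,-3.6,0,0,0,-0.03,-0.14],[-0.5,-3.6,0,0,0,-0.04,-0.14]]

```text
t: 22.98
tool_pos: [0.5749, -0.0042, 0.2064]
ee_rot: [-0.014, 1.0, 0.0, -0.001]
force: [0.8, 0.1, -0.4]
grip_width: 0.0397
finger_force: 0.0
```

Call:
drive_tool:
  rows:
    - [[-0.4,-3.6,0,0,0,-0.04,-0.14],[0,0,0,0,0,0,-0.14],[0,0,0,0,0,0,-0.14],[0,0,0,0,0,0,-0.14]]

```text
t: 23.32
tool_pos: [0.5801, -0.038, 0.2068]
ee_rot: [-0.033, 0.999, 0.0, -0.001]
force: [-0.4, -0.6, -0.9]
grip_width: 0.0404
finger_force: 0.0
```

```bash
python3 - <<'E'
from h import *
s,im=snap("wrist","w9")
m=(im.min(2)>135).astype(np.uint8)[235:300];g=im.min(2)
print(" ".join(f"{u}:{g[270,u]}" for u in range(250,420,5)))
print("jaw centre px ~325; dy:",onz("wrist",(325,270),.114,s))
go([(.5795,-.0365,.097,3.22,5)],-.14)
E
```

```text
250:92 255:91 260:91 265:92 270:90 275:89 280:91 285:91 290:90 295:91 300:89 305:91 310:108 315:144 320:146 325:143 330:143 335:144 340:145 345:133 350:95 355:94 360:93 365:93 370:92 375:92 380:94 385:91 390:56 395:73 400:106 405:147 410:144 415:145
jaw centre px ~325; dy: [ 0.58940993 -0.03660214  0.114     ]
[ 0.5802 -0.0375  0.2071] 3.209
[[0.01, 0.02, 2.2, 0.0, 0.0, -0.0, -0.14], [0.01, 0.02, 2.2, 0.0, 0.0, -0.0, -0.14], [0.01, 0.02, 2.2, 0.0, 0.0, -0.0, -0.14], [0.01, 0.02, 2.2, 0.0, 0.0, -0.0, -0.14], [0.01, 0.02, 2.2, 0.0, 0.0, -0.0, -0.14]]
```

c2 spans u 311–347, about 2 mm to +y. Correcting and descending.

Call:
drive_tool:
  rows:
    - [[0,0.2,2.2,0,0,0,-0.14],[0,0,2.2,0,0,0,-0.14],[0,0,2.2,0,0,0,-0.14],[0,0,2.2,0,0,0,-0.14],[0,0,2.1,0,0,0,-0.14]]

```text
t: 23.78
tool_pos: [0.5801, -0.0349, 0.0977]
ee_rot: [-0.034, 0.999, 0.0, -0.0]
force: [0.0, -0.8, -0.4]
grip_width: 0.0399
finger_force: 0.0
```

Call:
drive_tool:
  rows:
    - [[0,0,0,0,0,0,-1],[0,0,0,0,0,0,-1],[0,0,0,0,0,0,-1],[0,0,0,0,0,0,-1]]

```text
t: 24.12
tool_pos: [0.5812, -0.0361, 0.1005]
ee_rot: [-0.034, 0.999, -0.0, 0.001]
force: [0.2, -0.8, -2.4]
grip_width: 0.0241
finger_force: 34.9
```

Call:
drive_tool:
  rows:
    - [[0,0,-2,0,0,0,-1],[0,0,-3,0,0,0,-1],[0,0,-3.5,0,0,0,-1],[0,0,-3.5,0,0,0,-1],[0,0,-1,0,0,0,-1]]

```text
t: 24.53
tool_pos: [0.5824, -0.0365, 0.2356]
ee_rot: [-0.034, 0.999, -0.001, 0.004]
force: [0.6, 0.3, -0.9]
grip_width: 0.0239
finger_force: 34.9
```

```bash
python3 - <<'E'
from h import *
go([(*TR["C"],.23,TY,11)],-1)
E
```

```text
[ 0.5824 -0.0365  0.2356] 3.209
[[1.2, 3.09, 0.05, 0.0, 0.0, 0.03, -1.0], [1.29, 3.05, 0.05, 0.0, 0.0, 0.03, -1.0], [1.38, 3.01, 0.05, 0.0, 0.0, 0.03, -1.0], [1.47, 2.97, 0.05, 0.0, 0.0, 0.03, -1.0], [1.56, 2.93, 0.05, 0.0, 0.0, 0.03, -1.0]]
[[1.65, 2.88, 0.05, 0.0, 0.0, 0.03, -1.0], [1.73, 2.83, 0.05, 0.0, 0.0, 0.03, -1.0], [1.82, 2.77, 0.05, 0.0, 0.0, 0.03, -1.0], [1.9, 2.72, 0.05, 0.0, 0.0, 0.03, -1.0], [1.98, 2.66, 0.05, 0.0, 0.0, 0.03, -1.0]]
[[2.06, 2.6, 0.05, 0.0, 0.0, 0.03, -1.0]]
```

Call:
drive_tool:
  rows:
    - [[1.2,3.1,0,0,0,0.03,-1],[1.3,3,0,0,0,0.03,-1],[1.4,3,0,0,0,0.03,-1],[1.5,3,0,0,0,0.03,-1],[1.6,2.9,0,0,0,0.03,-1]]

```text
t: 24.95
tool_pos: [0.5084, 0.1145, 0.2294]
ee_rot: [0.042, 0.999, 0.0, 0.0]
force: [0.8, 0.3, -1.8]
grip_width: 0.0241
finger_force: 34.9
```

Call:
drive_tool:
  rows:
    - [[1.6,2.9,0,0,0,0.03,-1],[1.7,2.8,0,0,0,0.03,-1],[1.8,2.8,0,0,0,0.03,-1],[1.9,2.7,0,0,0,0.03,-1],[2,2.7,0,0,0,0.04,-1]]

```text
t: 25.37
tool_pos: [0.439, 0.2651, 0.2294]
ee_rot: [0.122, 0.993, 0.0, 0.0]
force: [0.4, 0.2, -2.3]
grip_width: 0.0238
finger_force: 34.9
```

Call:
drive_tool:
  rows:
    - [[2,2.6,0,0,0,0.04,-1],[0,0,0,0,0,0,-1],[0,0,0,0,0,0,-1]]

```text
t: 25.62
tool_pos: [0.4262, 0.2949, 0.2293]
ee_rot: [0.139, 0.99, 0.0, 0.0]
force: [0.0, -0.6, -2.1]
grip_width: 0.0237
finger_force: 34.9
```

```bash
python3 - <<'E'
from h import *
snap("wrist","w10")
print(read_state()["grip_width"]);go([(*TR["C"],.076,TY,5)],-1)
E
```

```text
0.02379238406735967
[0.4267 0.294  0.2292] 2.861
[[-0.02, 0.01, 3.06, 0.0, 0.0, 0.0, -1.0], [-0.02, 0.01, 3.06, 0.0, 0.0, 0.0, -1.0], [-0.02, 0.01, 3.06, 0.0, 0.0, 0.0, -1.0], [-0.02, 0.01, 3.06, 0.0, 0.0, 0.0, -1.0], [-0.02, 0.01, 3.06, 0.0, 0.0, 0.0, -1.0]]
```

View pics/w10.png

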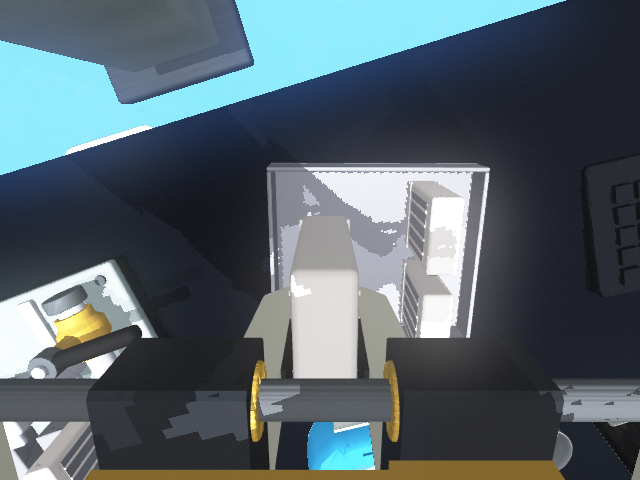

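Two cassettes stand on the tray's left side, and this one hangs over the free right front quarter. Now I lower it.

Call:
drive_tool:
  rows:
    - [[-0.1,0,3,0,0,0,-1],[0,0,4,0,0,0,-1],[0,0,4,0,0,0,-1],[0,0,2.5,0,0,0,-1],[0,0,1.5,0,0,0,-1]]

```text
t: 26.08
tool_pos: [0.4272, 0.2916, 0.0762]
ee_rot: [0.141, 0.99, -0.001, -0.001]
force: [-0.1, -0.5, -1.9]
grip_width: 0.0235
finger_force: 34.9
```

Call:
drive_tool:
  rows:
    - [[0,0,0.3,0,0,0,-1],[0,0,0.2,0,0,0,-1],[0,0,0,0,0,0,-1]]

```text
t: 26.33
tool_pos: [0.4283, 0.2924, 0.0745]
ee_rot: [0.141, 0.99, -0.0, -0.0]
force: [0.9, 0.0, -1.7]
grip_width: 0.024
finger_force: 35.0
```

Call:
drive_tool:
  rows:
    - [[0,0,0,0,0,0,-0.14],[0,0,0,0,0,0,-0.14],[0,0,0,0,0,0,-0.14],[0,0,-1.5,0,0,0,-0.14],[0,0,-4,0,0,0,-0.14]]

```text
t: 26.75
tool_pos: [0.4261, 0.2922, 0.1263]
ee_rot: [0.141, 0.99, -0.002, -0.003]
force: [0.6, 0.1, -0.5]
grip_width: 0.0399
finger_force: 0.0
```

Call:
drive_tool:
  rows:
    - [[0,0,-4,0,0,0,-0.14],[0,0,-4,0,0,0,-0.14],[0,0,0,0,0,0,-0.14],[0,0,0,0,0,0,-0.14]]

```text
t: 27.08
tool_pos: [0.4288, 0.2939, 0.2113]
ee_rot: [0.141, 0.99, 0.001, 0.002]
force: [0.6, -0.7, -0.8]
grip_width: 0.0398
finger_force: 0.0
```

```bash
python3 - <<'E'
from h import *
blobs()
go([(.5765,.0195,.205,3.22,9)],-.14)
E
```

```text
[282 180  19   6  69] [0.531 0.32  0.114] if tray [0.534 0.354 0.088]
[334 244  29  69 322] [ 0.622 -0.068  0.114] if tray [ 0.628 -0.044  0.088]
[290 251  26  66 338] [ 0.512 -0.066  0.114] if tray [ 0.515 -0.042  0.088]
[312 252  24   9 144] [0.576 0.018 0.114] if tray [0.58  0.044 0.088]
[266 281  26   7  72] [ 0.454 -0.062  0.114] if tray [ 0.455 -0.038  0.088]
[335 323  15   6  42] [ 0.584 -0.205  0.114] if tray [ 0.589 -0.185  0.088]
[0.428  0.2935 0.2095] 2.859
[[-2.43, -2.46, 0.05, 0.0, 0.0, -0.04, -0.14], [-2.33, -2.56, 0.05, 0.0, 0.0, -0.04, -0.14], [-2.23, -2.65, 0.05, 0.0, 0.0, -0.04, -0.14], [-2.12, -2.74, 0.05, 0.0, 0.0, -0.04, -0.14], [-2.01, -2.82, 0.05, 0.0, 0.0, -0.04, -0.14]]
[[-1.9, -2.9, 0.05, 0.0, 0.0, -0.04, -0.14], [-1.78, -2.97, 0.05, 0.0, 0.0, -0.04, -0.14], [-1.66, -3.04, 0.05, 0.0, 0.0, -0.04, -0.14], [-1.54, -3.1, 0.05, 0.0, 0.0, -0.04, -0.14]]
```

Call:
drive_tool:
  rows:
    - [[-2.4,-2.5,0,0,0,-0.04,-0.14],[-2.3,-2.6,0,0,0,-0.04,-0.14],[-2.2,-2.6,0,0,0,-0.04,-0.14],[-2.1,-2.7,0,0,0,-0.04,-0.14],[-2,-2.8,0,0,0,-0.04,-0.14]]

```text
t: 27.55
tool_pos: [0.509, 0.1402, 0.2074]
ee_rot: [0.04, 0.999, -0.0, -0.001]
force: [0.4, 0.7, 0.6]
grip_width: 0.04
finger_force: 0.0
```

Call:
drive_tool:
  rows:
    - [[-1.9,-2.9,0,0,0,-0.04,-0.14],[-1.8,-3,0,0,0,-0.04,-0.14],[-1.7,-3,0,0,0,-0.04,-0.14],[-1.5,-3.1,0,0,0,-0.04,-0.14],[0,0,0,0,0,0,-0.14]]

```text
t: 27.97
tool_pos: [0.5768, 0.0157, 0.2071]
ee_rot: [-0.038, 0.999, -0.0, -0.001]
force: [0.4, -0.2, 0.4]
grip_width: 0.0401
finger_force: 0.0
```

Call:
drive_tool:
  rows:
    - [[0,0,0,0,0,0,-0.14],[0,0,0,0,0,0,-0.14],[0,0,0,0,0,0,-0.14]]

```text
t: 28.22
tool_pos: [0.5747, 0.0212, 0.2084]
ee_rot: [-0.039, 0.999, 0.0, -0.001]
force: [-0.3, -0.1, 0.1]
grip_width: 0.0402
finger_force: 0.0
```

```bash
python3 - <<'E'
from h import *
s,im=snap("wrist","w11");g=im.min(2)
print(" ".join(f"{u}:{g[270,u]}" for u in range(270,420,4)))
go([(.5765,.0195,.099,3.22,5)],-.14)
E
```

```text
270:96 274:96 278:96 282:97 286:98 290:97 294:96 298:98 302:98 306:136 310:151 314:152 318:152 322:153 326:149 330:151 334:152 338:147 342:93 346:96 350:99 354:81 358:82 362:83 366:82 370:82 374:83 378:84 382:82 386:40 390:84 394:107 398:113 402:125 406:131 410:26 414:27 418:27
[0.5748 0.0213 0.2087] 3.22
[[-0.03, -0.04, 2.19, 0.0, 0.0, -0.0, -0.14], [-0.03, -0.04, 2.19, 0.0, 0.0, -0.0, -0.14], [-0.03, -0.04, 2.19, 0.0, 0.0, -0.0, -0.14], [-0.03, -0.04, 2.19, 0.0, 0.0, -0.0, -0.14], [-0.03, -0.04, 2.19, 0.0, 0.0, -0.0, -0.14]]
```

c3 spans u 305–340, so it is centred.

Call:
drive_tool:
  rows:
    - [[-0.1,0,2.2,0,0,0,-0.14],[0,0,2.2,0,0,0,-0.14],[0,0,2.2,0,0,0,-0.14],[0,0,2.2,0,0,0,-0.14],[0,0,2.1,0,0,0,-0.14]]

```text
t: 28.68
tool_pos: [0.5759, 0.0214, 0.0991]
ee_rot: [-0.039, 0.999, 0.0, -0.0]
force: [0.0, 0.4, -1.2]
grip_width: 0.04
finger_force: 0.0
```

Call:
drive_tool:
  rows:
    - [[0,0,0,0,0,0,-1],[0,0,0,0,0,0,-1],[0,0,0,0,0,0,-1],[0,0,0,0,0,0,-1]]

```text
t: 29.02
tool_pos: [0.577, 0.0206, 0.1016]
ee_rot: [-0.039, 0.999, -0.0, 0.001]
force: [0.1, 0.8, -1.2]
grip_width: 0.0235
finger_force: 35.0
```

Call:
drive_tool:
  rows:
    - [[0,0,-2,0,0,0,-1],[0,0,-3,0,0,0,-1],[0,0,-3.5,0,0,0,-1],[0,0,-3.5,0,0,0,-1],[0,0,-1,0,0,0,-1]]

```text
t: 29.43
tool_pos: [0.5782, 0.0204, 0.2367]
ee_rot: [-0.039, 0.999, -0.0, 0.004]
force: [0.8, 0.5, -0.8]
grip_width: 0.0234
finger_force: 35.0
```

```bash
python3 - <<'E'
from h import *
go([(*TR["D"],.23,TY,8)],-1)
E
```

```text
[0.5782 0.0204 0.2367] 3.219
[[0.72, 3.22, 0.08, 0.0, 0.0, 0.04, -1.0], [0.85, 3.19, 0.08, 0.0, 0.0, 0.04, -1.0], [0.97, 3.16, 0.08, 0.0, 0.0, 0.04, -1.0], [1.1, 3.11, 0.08, 0.0, 0.0, 0.04, -1.0], [1.22, 3.07, 0.08, 0.0, 0.0, 0.04, -1.0]]
[[1.34, 3.02, 0.08, 0.0, 0.0, 0.04, -1.0], [1.46, 2.96, 0.08, 0.0, 0.0, 0.04, -1.0], [1.58, 2.9, 0.08, 0.0, 0.0, 0.04, -1.0]]
```

Call:
drive_tool:
  rows:
    - [[0.7,3.2,0,0,0,0.04,-1],[0.8,3.2,0,0,0,0.04,-1],[1,3.2,0,0,0,0.04,-1],[1.1,3.1,0,0,0,0.05,-1],[1.2,3.1,0,0,0,0.05,-1]]

```text
t: 29.85
tool_pos: [0.5284, 0.1802, 0.2307]
ee_rot: [0.073, 0.997, 0.0, 0.0]
force: [-0.6, -0.8, -1.6]
grip_width: 0.0237
finger_force: 35.0
```

Call:
drive_tool:
  rows:
    - [[1.3,3,0,0,0,0.05,-1],[1.5,3,0,0,0,0.05,-1],[1.6,2.9,0,0,0,0.04,-1],[0,0,0,0,0,0,-1],[0,0,0,0,0,0,-1]]

```text
t: 30.27
tool_pos: [0.5024, 0.2759, 0.2304]
ee_rot: [0.139, 0.99, 0.0, 0.0]
force: [-0.4, -0.4, -1.6]
grip_width: 0.0239
finger_force: 35.0
```

```bash
python3 - <<'E'
from h import *
print(read_state()["grip_width"]);go([(*TR["D"],.0765,TY,5)],-1)
E
```

```text
0.023857113460461207
[0.5024 0.2759 0.2304] 2.862
[[0.01, -0.06, 3.08, 0.0, 0.0, 0.0, -1.0], [0.01, -0.06, 3.08, 0.0, 0.0, 0.0, -1.0], [0.01, -0.06, 3.08, 0.0, 0.0, 0.0, -1.0], [0.01, -0.06, 3.08, 0.0, 0.0, 0.0, -1.0], [0.01, -0.06, 3.08, 0.0, 0.0, 0.0, -1.0]]
```

Call:
drive_tool:
  rows:
    - [[0,-0.2,3,0,0,0,-1],[0,0,4,0,0,0,-1],[0,0,4,0,0,0,-1],[0,0,2.5,0,0,0,-1],[0,0,1.5,0,0,0,-1]]

```text
t: 30.68
tool_pos: [0.5015, 0.2709, 0.0772]
ee_rot: [0.141, 0.99, -0.001, -0.002]
force: [-0.2, 0.2, -0.7]
grip_width: 0.0238
finger_force: 35.0
```

Call:
drive_tool:
  rows:
    - [[0,0,0.3,0,0,0,-1],[0,0,0.2,0,0,0,-1],[0,0,0,0,0,0,-1]]

```text
t: 30.93
tool_pos: [0.5028, 0.2716, 0.0756]
ee_rot: [0.141, 0.99, -0.0, -0.0]
force: [0.2, -1.5, -1.0]
grip_width: 0.0239
finger_force: 35.0
```

Call:
drive_tool:
  rows:
    - [[0,0,0,0,0,0,-0.14],[0,0,0,0,0,0,-0.14],[0,0,0,0,0,0,-0.14],[0,0,-1.5,0,0,0,-0.14],[0,0,-4,0,0,0,-0.14]]

```text
t: 31.35
tool_pos: [0.5004, 0.2716, 0.1269]
ee_rot: [0.141, 0.99, -0.002, -0.003]
force: [1.2, 0.4, 0.1]
grip_width: 0.0401
finger_force: 0.0
```

Call:
drive_tool:
  rows:
    - [[0,0,-4,0,0,0,-0.14],[0,0,-4,0,0,0,-0.14],[0,-4,-2,0,0,0,-0.14],[0,-4,0,0,0,0,-0.14],[0,-4,0,0,0,0,-0.14]]

```text
t: 31.77
tool_pos: [0.4696, 0.1592, 0.2303]
ee_rot: [0.14, 0.99, 0.001, 0.002]
force: [0.2, -0.4, -0.6]
grip_width: 0.04
finger_force: 0.0
```

Call:
drive_tool:
  rows:
    - [[0,-4,0,0,0,0,-0.14],[0,-4,0,0,0,0,-0.14],[0,-4,0,0,0,0,-0.14],[0,-4,0,0,0,0,-0.14],[0,-2,0,0,0,0,-0.14]]

```text
t: 32.18
tool_pos: [0.4182, -0.0155, 0.2291]
ee_rot: [0.142, 0.99, -0.0, 0.0]
force: [0.2, 0.5, -0.7]
grip_width: 0.04
finger_force: 0.0
```

Call:
drive_tool:
  rows:
    - [[0,0,0,0,0,0,-0.14],[0,0,0,0,0,0,-0.14],[0,0,0,0,0,0,-0.14]]

```text
t: 32.43
tool_pos: [0.4198, -0.0124, 0.229]
ee_rot: [0.141, 0.99, 0.0, 0.0]
force: [-0.3, 1.0, -0.0]
grip_width: 0.0396
finger_force: 0.0
```

```bash
python3 - <<'E'
from h import *
s,im=snap("side","s12",(230,160,430,310),4);print(pose())
E
```

```text
(array([ 0.41977717, -0.01205226,  0.22892112]), np.float64(2.8594363472366506))
```

View pics/s12.png

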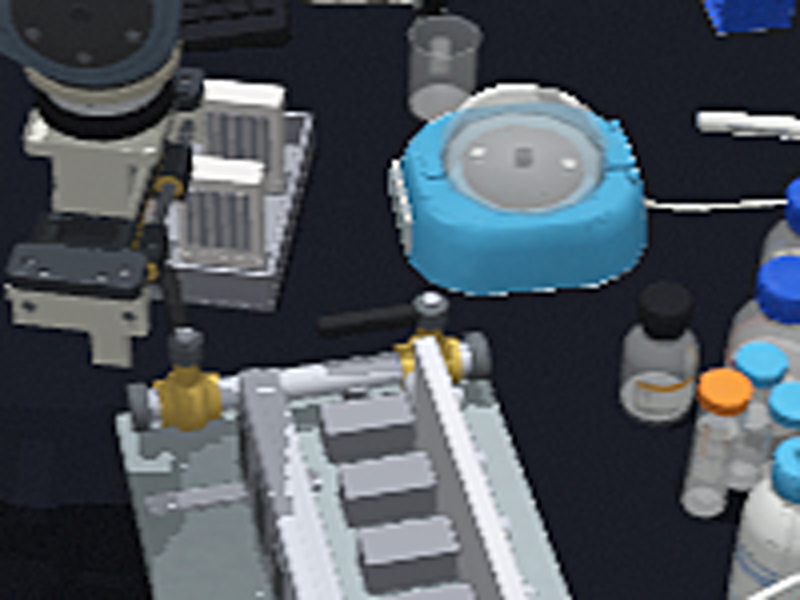

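B and D stand in the tray and both valves are set correctly. The arm hides A and C, so I'll move it aside and check them numerically.

Call:
drive_tool:
  rows:
    - [[0,-4,0,0,0,0,-0.14],[0,-4,0,0,0,0,-0.14],[0,-4,0,0,0,0,-0.14],[0,-4,0,0,0,0,-0.14],[0,-4,0,0,0,0,-0.14]]

```text
t: 32.9
tool_pos: [0.3635, -0.2056, 0.2289]
ee_rot: [0.14, 0.99, -0.0, 0.0]
force: [0.2, 0.7, 0.9]
grip_width: 0.0399
finger_force: 0.0
```

Call:
drive_tool:
  rows:
    - [[0,0,0,0,0,0,-0.14],[0,0,0,0,0,0,-0.14],[0,0,0,0,0,0,-0.14]]

```text
t: 33.15
tool_pos: [0.3641, -0.2039, 0.2286]
ee_rot: [0.141, 0.99, 0.0, -0.0]
force: [-0.9, -0.1, -0.1]
grip_width: 0.0396
finger_force: 0.0
```

```bash
python3 - <<'E'
from h import *
im=capture("side");g=im.min(2)
for t in(150,185,215):
    m=(g>t).astype(np.uint8);m[:172]=0;m[240:]=0;m[:,:238]=0;m[:,312:]=0
    n,l,st,c=cv2.connectedComponentsWithStats(m)
    for i in range(1,n):
        if st[i,4]>30:print(t,st[i],onz("side",c[i],.088).round(3))
c,s_=np.cos(-.28),np.sin(-.28);cam=camera_info("side")
for k,v in TR.items():
    q=cam["K"]@(cam["R"]@np.array([*v,.088])+cam["t"]);print(k,(q[:2]/q[2]).round(1))
print(pose())
E
```

```text
150 [260 178  16   6  70] [0.465 0.374 0.088]
150 [279 180  22   7 110] [0.527 0.354 0.088]
150 [274 194  22  12 139] [0.501 0.274 0.088]
150 [269 206   6  14  66] [0.464 0.228 0.088]
150 [296 209   7  15  64] [0.535 0.21  0.088]
185 [260 178  16   6  68] [0.465 0.374 0.088]
185 [280 180  21   7 103] [0.527 0.355 0.088]
185 [274 199  22   7 115] [0.503 0.27  0.088]
215 [261 178  14   6  61] [0.465 0.374 0.088]
215 [280 180  21   6  97] [0.526 0.355 0.088]
215 [274 199  22   7 109] [0.502 0.27  0.088]
A [263.6 179.6]
B [289.3 182. ]
C [257.1 198.6]
D [283.7 201.2]
(array([ 0.36422025, -0.20351897,  0.22868075]), np.float64(2.8604684055707774))
```

Call:
drive_tool:
  rows:
    - [[0,-4,0,0,0,0,-0.14],[0,-4,0,0,0,0,-0.14],[0,-4,0,0,0,0,-0.14],[0,-4,0,0,0,0,-0.14],[0,-4,0,0,0,0,-0.14]]

```text
t: 33.62
tool_pos: [0.3085, -0.3972, 0.2289]
ee_rot: [0.139, 0.99, 0.0, 0.0]
force: [0.5, 0.0, -0.3]
grip_width: 0.0403
finger_force: 0.0
```

Call:
drive_tool:
  rows:
    - [[0,-3,0,0,0,0,-0.14],[0,-3,0,0,0,0,-0.14],[0,0,0,0,0,0,-0.14],[0,0,0,0,0,0,-0.14]]

```text
t: 33.95
tool_pos: [0.2921, -0.454, 0.2283]
ee_rot: [0.141, 0.99, 0.0, -0.0]
force: [0.3, 1.0, -0.7]
grip_width: 0.0398
finger_force: 0.0
```

```bash
python3 - <<'E'
from h import *
im=capture("side");g=im.min(2);cv2.imwrite("pics/s13.png",im[:,:,::-1])
m=(g>185).astype(np.uint8);m[:172]=0;m[240:]=0;m[:,:238]=0;m[:,312:]=0
n,l,st,c=cv2.connectedComponentsWithStats(m)
for i in range(1,n):
    if st[i,4]>30:print(st[i],onz("side",c[i],.088).round(3))
print(pose())
E
```

```text
[254 177  22   7 104] [0.455 0.376 0.088]
[280 180  21   7 103] [0.527 0.355 0.088]
[247 196  22   7 114] [0.428 0.291 0.088]
[274 199  22   7 115] [0.503 0.27  0.088]
(array([ 0.29224736, -0.45325033,  0.2284376 ]), np.float64(2.8603288830111455))
```

All four cassette tops lie within 3 mm of where I set them in the tray, so I'm handing the job in.

```bash
python3 -c "
from workcell import *
print(finish_job())"
```

```text
the job is handed in; nothing more can be done
None
```

The job is handed in: the feed valve is shut, the drain valve is open, the clamp bar is backed off by about its full travel (about 40 mm measured in the picture), and all four cassettes stand in the tray; no verdict came back.

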